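Make up a culture kit and a smear kit

ROBOT

A 6-joint arm with a two-finger parallel gripper is mounted at the origin on a cart in front of the work surface, level with it; the furniture and walls round the work are solid. World frame = base frame: x ahead of the robot, y to its left, z up, the work surface at z = 0. Lengths are in m, angles in degrees, forces in N, time in s.
With the tool pointing down it reaches from about 0.375 to 0.9 m from the base axis. Payload 3.1 kg.
Tool frame: the origin (TCP) lies where the fingers leave the gripper's body, on its centre line; the fingertips stand 73 mm ahead of it and the grasp point (between the pads) lies 54 mm ahead of it; z points along the fingers, y is the line along which they close (so a half turn about z gives the same grasp; the last joint's range is limited). The gripper opens to 85 mm and grips with 20 to 120 N. Pads are 22 mm wide; open, the fingers measure 114 mm over their backs; the gripper's body (76 mm by 85 mm) begins 54 mm behind the grasp point. The pads swing forward as they close: fully open they stand 13 mm farther back than shut.
Start: joints at [65.919, 30.224, 82.088, -0, 67.689, -10.227], TCP at [0.15, 0.607, 0.304] pointing down, gripper open.
Joint ranges: [-176.69, 176.69], [-43.24, 126.21], [12.49, 139.97], [-82, 262], [0, 151.66], [-163.58, 163.58]. Speed limits (degrees/s): [159.86, 159.86, 180, 180, 180, 180].

INTERFACE

Orientations are given as a 3x3 rotation matrix whose columns are the frame's x, y, z axes.
In Python, from plant import robot gives the robot as it stands. The module is installed in compiled form; this text tells all that it offers.
- The arm moves only by the tool drive_tool, never from a script. Its arguments are lists of equal length, an entry for each row: "offset": the shift along the tool's x, y, z in mm, a list of three; "turn": the turn about the tool's z in degrees; "fingers": the closure, from -1 (fully open) to 1 (shut), so that 0 is half open. A call has 1 to 8 rows; each row shifts and turns the commanded pose from where the row before left it, along the tool's axes as they then stand; what a row does not reach is not made up. A row lasts 1/10 s, in which the tool goes at most 50 mm and 8.59 degrees, less where a joint would pass 70% of its speed; a pose out of reach is approached as far as the arm can. A call with a gripper value outside its range is refused whole. The fingers move at their own pace and stop on an object; the grip force is fixed at half the most. Time passes only in rows, so rows that do not move let the fingers close. It gives the time, the measured TCP pose, the force, the opening and the grip force at its end, in the units of the state.
- robot.get_state(): the state, without advancing time (a new reading comes with each control period).
- robot.grab_frame(name): name is "side" or "top"; returns a dict with "image" (384x512x3 uint8, blue, green, red), "mtx" (3x3 intrinsics, pixels), "R" (3x3) and "t" (3): a world point X has camera coordinates R X + t. Camera axes: x right, y down, z forward; pixel columns grow to the right and rows downward; lengths in m; the calibration is good to about 2 mm. A picture is of the moment at which its call begins. There is no depth.
- robot.close_job(): hands the job in; it is judged then, once.
The state is a dict: "time": time; "joints": joint angles; "qvel": joint speeds; "effort": joint torques, N m; "position": TCP position; "tcp_rot": TCP orientation; "ft_force": force on the tool from outside, world axes, zero at the start; "torque": the same for the moment, N m; "gripper_width": finger opening in m; "grasp_force": force on a finger pad.
Only numpy, scipy, OpenCV 4.12 (cv2) and the standard library are available. Lean on these libraries where they do the work, as an engineer would, in place of code of your own. Each camera call takes 0.05 s, during which the arm holds its last target. There are 200 camera calls.

TASK

Make up the two sampling kits: on the wide tray with three nests go the agar dish, the forceps and the middle-sized, brown bottle; on the narrow tray with two nests go the smallest bottle and the lower slide mailer, which is drawn straight out through the slot of its magazine from under the upper mailer. Set each thing flat on the tray, inside the raised lugs or ring of the nest made for it, and keep bottles and dish upright all the time. The upper mailer must stay in the magazine, where it drops into the place of the lower one, and the largest bottle stays where it stands.

Things in the scene. Friction and masses are not known exactly. Their poses are not given: they have to be found in the camera images.
- culture_tray: Wide fixed white tray 170 (x) x 190 (y) mm, floor 4 mm up, edge bead 6 high. Origin centre of underside. Nests with grey floors, centres (x, y) mm: forceps (-58, 0), inside 36 x 158 along y, lugs 8 high at the ends, middle 86 open both sides; dish (34, 46), four lugs 8 high, 24 long on the diagonals, faces 38 from centre, open along x and y; brown bottle (34, -46), ring 16 high, 70 inside.
- smear_tray: Narrow fixed white tray 170 (x) x 130 (y) mm, floor 4 mm up, edge bead 6 high. Origin centre of underside. Nests with grey floors, centres (x, y) mm: mailer (-42, 0), inside 54 x 112 along y, lugs 8 high: end bars and side lugs over the last 10 at each end, middle open both sides; small bottle (48, 0), ring 16 high, 64 inside.
- magazine: Fixed mailer magazine: base x -52 to 58 mm, 60 wide, 14 high, walls to 48, open on top. Origin on underside; slot faces its -x. Inside: floor 14 up, x -48 to 54, 43 wide. Front wall (x -52 to -48) leaves a slot 13 high over the floor: one mailer slides out along -x, the one above is held back by the wall and drops 10 mm once the lower is out.
- lower_mailer: Flat white closed plastic slide mailer 96 x 38 x 10 mm, 25 g, on the magazine's floor under the upper one. About 29 mm of it overhang the base through the slot, 14 mm above the bench; it comes clear after about 67 mm of pull along the magazine's -x. Origin: centre of underside; x along its length (-x end sticks out), parallel to the magazine's x; z up. Either end first in the nest.
- upper_mailer: A second, equal slide mailer (30 g) that rests on the lower one inside the magazine. Origin: centre of its underside; x along its length, z up.
- small_bottle: The smallest of the three reagent bottles: clear body 48 mm across and 101 mm high, 0.18 kg, narrowing to a screw cap 32 mm across, which takes up the top 22 mm. Origin: centre of its underside, z up.
- brown_bottle: The middle one of the three reagent bottles: brown body 53 mm across and 115 mm high, 0.18 kg, screw cap 33 mm across in the top 22 mm. Origin: centre of its underside, z up.
- large_bottle: The largest reagent bottle: clear body 58 mm across and 128 mm high, screw cap 38 mm across in the top 22 mm. In neither kit. Origin: centre of its underside, z up.
- agar_dish: Closed round Petri dish with agar, 62 mm across, 16 mm high, 18 g, lying on the bench. Origin: centre of its underside, z up.
- forceps: Straight steel forceps lying flat on the bench, 140 mm long (along its y), 20 mm wide (x) and 10 mm high, 22 g; to be gripped at mid-length. Origin: centre of its underside, z up. Either end may point either way in the nest.
Mind the look-alikes: they are no part of the job. What is shaped like the small_bottle but red is not meant.

How it is judged:
By the outcome, as a careful person would: the job done as asked, in the order asked, and still so for the second after the job is handed in, with the robot touching nothing.
It also fails if it takes over 112 s, if anything falls off the work surface, if the arm or the gripper's body presses on something with over 40 N, if the wrist force passes 120 N, or if a joint passes its speed limit or range.

## Working session

There is one attempt and no reset: what is moved stays moved. The work goes in short steps, Python scripts to look and compute and a tool call to move; the robot and the scene stay as the last step left them, time stands still between calls to the robot, and variables do not carry over. Pictures are saved under pics/ and viewed, at most 14 in all, crops included, and the job is handed in when it is done.

Besides the shell and the picture viewer there is one more tool, called by a JSON object that holds its "method" and its "body". drive_tool: Moves the arm, as the interface text tells. Its arguments: {"type":"object","properties":{"offset":{"type":"array","items":{"type":"array","items":{"type":"number"}}},"turn":{"type":"array","items":{"type":"number"}},"fingers":{"type":"array","items":{"type":"number"}}},"required":["offset","turn","fingers"]}

```bash
mkdir -p pics; cat > h.py <<'E'
from plant import robot
import numpy as np, cv2
def grab(n,f):
    d=robot.grab_frame(n); cv2.imwrite('pics/'+f,d['image']); 
    np.savez(f'pics/{f[:-4]}.npz',**{k:np.array(d[k]) for k in('image','mtx','R','t')}); return d
def ray(d,px,z):
    R=np.array(d['R']);t=np.array(d['t']).ravel();K=np.array(d['mtx'])
    c=-R.T@t; v=R.T@np.linalg.inv(K)@[px[0],px[1],1]; s=(z-c[2])/v[2]; return c+s*v
def proj(d,X):
    p=d['mtx']@(d['R']@np.array(X)+np.array(d['t']).ravel()); return p[:2]/p[2]
E
python3 - <<'E'
from h import *
for n in('side','top'):
    d=grab(n,n+'0.png'); R=d['R']; print(n,-R.T@d['t'],R[2],d['mtx'][0,0])
    cv2.imwrite(f'pics/{n}0b.png',cv2.resize(d['image'],(800,600),interpolation=cv2.INTER_CUBIC))
s=robot.get_state();print(s)
E
```

```text
side [ 0.37419778 -0.74278677  0.58434269] [ 0.13795398  0.80571557 -0.57601313] 354.3862517594708
top [0.26963995 0.01866575 1.2369419 ] [ 0.20053377  0.00714818 -0.97966071] 489.5366815172631
{'time': 0.1, 'joints': array([ 6.59181128e+01,  3.02756658e+01,  8.21488632e+01, -1.29570889e-03,
        6.76892870e+01, -1.02280126e+01]), 'qvel': array([-0.03161945,  0.0251955 , -0.10481683,  0.00792051,  0.01014071,
        0.03796269]), 'effort': array([ 2.87478379e-04, -4.43306351e+01, -1.78584945e+01, -2.88595420e-04,
        3.89129680e-03, -6.20257168e-06]), 'position': array([0.1494303 , 0.60635857, 0.30301061]), 'tcp_rot': array([[-9.70911489e-01,  2.39437369e-01, -7.91459968e-04],
       [ 2.39438446e-01,  9.70909836e-01, -1.82210538e-03],
       [ 3.32156149e-04, -1.95860900e-03, -9.99998027e-01]]), 'ft_force': array([ 0.10303808,  0.14245869, -0.14410802]), 'torque': array([-0.03073483,  0.03639274,  0.03032499]), 'grasp_force': 0.0, 'gripper_width': 0.0853264731031636}
```

View pics/top0b.png

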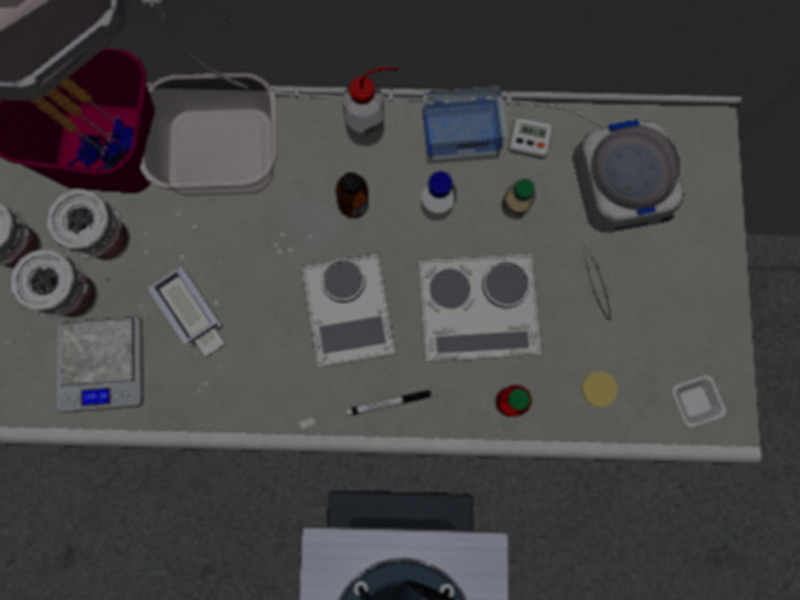

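View pics/side0b.png

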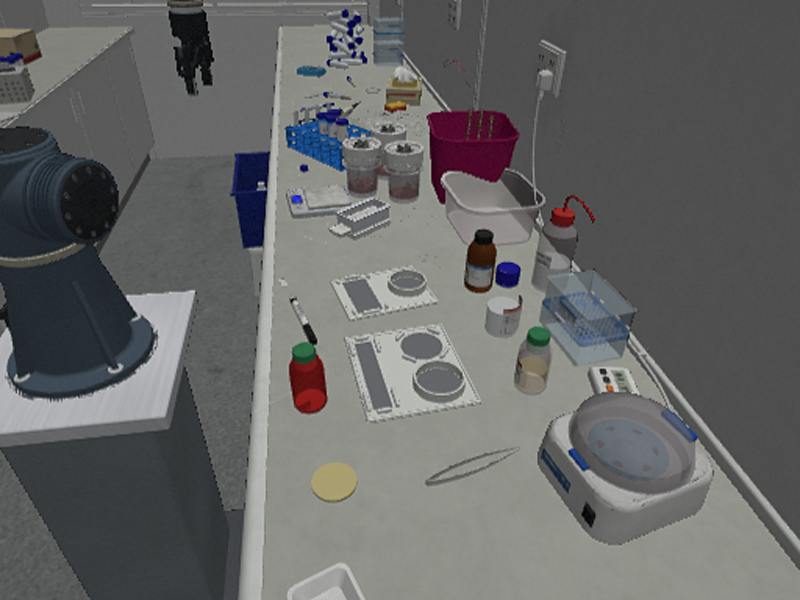

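Candidates in the top view (800x600): brown black-cap bottle (352,195), clear blue-cap (438,195), clear green-cap (520,196), red green-cap look-alike (514,400), red-cap wash bottle (363,108). For the dish: the yellow disc (600,389) versus the white boat (698,400). For the forceps: the tweezers at (597,283) versus the pen (390,402). One crop to confirm.

```bash
python3 - <<'E'
from h import *
t=dict(np.load('pics/top0.npz')); s=dict(np.load('pics/side0.npz'))
k=1.5625
a=cv2.resize(s['image'][130:320,200:360],(480,570),interpolation=cv2.INTER_CUBIC)
b=cv2.resize(t['image'][170:235,90:150],(320,347),interpolation=cv2.INTER_CUBIC)
c=np.zeros((570,800,3),np.uint8);c[:,:480]=a;c[:347,480:]=b
cv2.imwrite('pics/crop1.png',c)
P=lambda d,x,y,z:np.round(ray(d,(x/k,y/k),z)*1000,0)[:2]
for n,z,l in [('smear',.005,[(304,264),(379,255),(394,354),(319,363)]),('culture',.005,[(419,259),(534,254),(541,356),(424,360)]),
 ('browncap',.115,[(352,183)]),('bluecap',.128,[(441,182)]),('greencap',.101,[(525,188)]),('redgreencap',.101,[(519,399)]),('dish',.008,[(600,389)]),('forcepsends',.005,[(584,247),(609,318)]),
 ('mag rim',.048,[(150,289),(179,269),(221,320)]),('mailer end',.024,[(199,356),(224,344)])]:
    print(n,[P(t,x,y,z) for x,y in l])
for n,z,l in [('smear',.005,[(332,281),(407,264),(437,299),(357,318)]),('culture',.005,[(346,337),(436,323),(480,402),(364,419)]),('brown',.115,[(483,234)]),('blue',.128,[(509,266)]),('green',.101,[(538,331)]),('dish',.008,[(334,482)]),('forc',.005,[(427,484),(520,449)]),('mailerend',.014,[(331,230),(353,236)])]:
    print('S',n,[P(s,x,y,z) for x,y in l])
E
```

```text
smear [array([567., 174.]), array([586.,  50.]), array([421.,  21.]), array([404., 142.])]
culture [array([581., -16.]), array([ 594., -207.]), array([ 424., -216.]), array([413., -27.])]
browncap [array([671.,  92.])]
bluecap [array([671., -44.])]
greencap [array([ 674., -177.])]
redgreencap [array([ 347., -165.])]
dish [array([ 373., -309.])]
forcepsends [array([ 608., -290.]), array([ 489., -328.])]
mag rim [array([510., 412.]), array([544., 368.]), array([463., 295.])]
mailer end [array([408., 332.]), array([428., 293.])]
S smear [array([405., 142.]), array([557., 183.]), array([589.,  57.]), array([440.,  20.])]
S culture [array([416., -29.]), array([572., -13.]), array([ 594., -204.]), array([ 425., -212.])]
S brown [array([674.,  90.])]
S blue [array([676., -40.])]
S green [array([ 678., -172.])]
S dish [array([ 377., -312.])]
S forc [array([ 490., -329.]), array([ 622., -294.])]
S mailerend [array([415., 329.]), array([460., 296.])]
```

View pics/crop1.png

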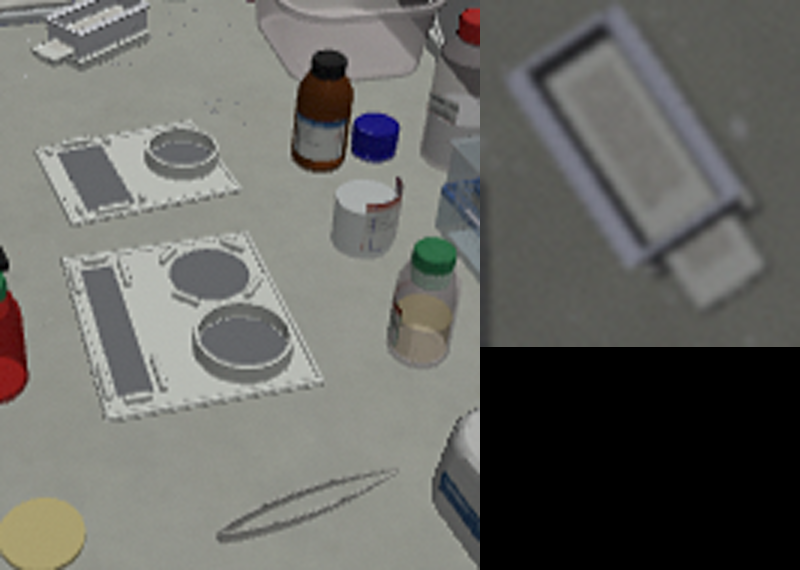

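The crop confirms brown/black-cap, clear/green-cap (small), blue-cap (large), yellow dish, forceps, and the mailer sticking out of the magazine. Next I refine the tray, magazine, forceps and dish poses numerically.

```bash
python3 - <<'E'
from h import *
from scipy.optimize import least_squares
t=dict(np.load('pics/top0.npz')); s=dict(np.load('pics/side0.npz'));k=1.5625
# magazine + mailer from crop corners
q=lambda x,y:((x-480)/5.333+90-.0,y/5.333+170)
def fit(model,obs,x0):
    def f(p):
        c,sn=np.cos(p[2]),np.sin(p[2]); r=[]
        for m,(d,u) in zip(model,obs): r+=list(proj(d,[p[0]+c*m[0]-sn*m[1],p[1]+sn*m[0]+c*m[1],m[2]])-u)
        return r
    o=least_squares(f,x0,loss='soft_l1'); return np.round([o.x[0]*1e3,o.x[1]*1e3,np.degrees(o.x[2])],1),np.round(o.fun,1)
h=.048
print('mag',fit([(.058,.03,h),(.058,-.03,h),(-.052,-.03,h),(-.052,.03,h),(-.081,.019,.024),(-.081,-.019,.024)],[(t,q(*p)) for p in[(508,75),(615,8),(750,205),(640,268),(708,310),(765,265)]],[.48,.35,.65]))
# dark nests in the top view
hsv=cv2.cvtColor(t['image'],cv2.COLOR_BGR2HSV)
g=cv2.cvtColor(t['image'],cv2.COLOR_BGR2GRAY)
for n,(x0,y0,x1,y1) in {'smear':(192,160,255,235),'culture':(266,160,348,232)}.items():
    sub=g[y0:y1,x0:x1]; th,m=cv2.threshold(sub,0,255,cv2.THRESH_BINARY_INV+cv2.THRESH_OTSU)
    m=cv2.inRange(sub,0,int(th)-18)
    N,L,S,C=cv2.connectedComponentsWithStats(m)
    print(n,th)
    for i in range(1,N):
        if S[i,4]<100: continue
        r=cv2.minAreaRect(np.argwhere(L==i)[:,::-1].astype(np.float32)); 
        bx=[np.round(ray(t,p+[x0,y0],.004)[:2]*1000) for p in cv2.boxPoints(r)]
        print(S[i,4],np.round(ray(t,C[i]+[x0,y0],.004)[:2]*1e3),bx)
m=cv2.inRange(hsv,(18,80,90),(35,255,255)); N,L,S,C=cv2.connectedComponentsWithStats(m)
for i in range(1,N):
    if S[i,4]>150: print('dish',S[i],np.round(ray(t,C[i],.014)[:2]*1e3))
for n,l in {'smear':[(.085,.065),(.085,-.065),(-.085,-.065),(-.085,.065)],'culture':[(.085,.095),(.085,-.095),(-.085,-.095),(-.085,.095)]}.items():
    T={'smear':[(304,264),(379,255),(394,354),(319,363)],'culture':[(419,259),(534,254),(541,356),(424,360)]}[n]
    Sd={'smear':[(407,264),(437,299),(357,318),(332,281)],'culture':[(436,323),(480,402),(364,419),(346,337)]}[n]
    print(n,fit([(a,b,.005) for a,b in l]*2,[(t,np.array(p)/k) for p in T]+[(s,np.array(p)/k) for p in Sd],[.5,0,.1]))
E
```

```text
mag (array([482.4, 353.8,  37.4]), array([ 0.2,  0.8,  0.5, -0.4, -0.6, -2.2, -0.5,  0.2, -0.6,  0.5,  1.4,
       -0. ]))
smear 103.0
458 [544. 110.] [array([574., 140.]), array([575.,  80.]), array([514.,  78.]), array([513., 137.])]
670 [452.  91.] [array([463., 145.]), array([483.,  45.]), array([441.,  37.]), array([421., 136.])]
culture 99.0
534 [ 545. -161.] [array([ 553., -116.]), array([ 591., -170.]), array([ 536., -206.]), array([ 498., -152.])]
474 [533. -67.] [array([533., -24.]), array([577., -66.]), array([ 533., -111.]), array([489., -69.])]
549 [ 445. -121.] [array([452., -47.]), array([ 464., -193.]), array([ 439., -194.]), array([427., -49.])]
dish [373 238  22  22 386] [ 373. -306.]
smear (array([495.2,  98.4,  10.6]), array([-1.5,  0.2,  0.1, -1.8,  1. , -0.9, -1.9,  1.6,  3.5,  0.7,  0.9,
        1.3, -5.9,  0.7, -1.8, -0.7]))
culture (array([ 502.9, -115.9,    3.8]), array([-0.3, -0.4, -0.7, -0.1,  0. , -0.2, -0.2,  0.3,  3.7,  0.3,  0. ,
        0.4, -0.2,  1.4, -1.8, -0.5]))
```

{"method": "drive_tool", "body": {"offset": [[0,0,0],[0,0,0],[0,0,0],[0,0,0],[0,0,0],[0,0,0],[0,0,0],[0,0,0]], "turn": [8,8,8,8,8,8,8,8], "fingers": [-0.6,-0.6,-0.6,-0.6,-0.6,-0.6,-0.6,-0.6]}}

```text
time: 0.9
position: [0.1495, 0.6065, 0.3033]
tcp_rot: [[-0.205, 0.979, -0.001], [0.979, 0.205, -0.001], [-0.001, -0.001, -1.0]]
ft_force: [-0.1, -0.6, 0.5]
gripper_width: 0.0682
grasp_force: 0.0
```

{"method": "drive_tool", "body": {"offset": [[0,0,0],[-41,22.5,0],[-41,22.5,0],[-41,22.5,0],[-41,22.5,0],[-41,22.5,0],[-41,22.5,0],[-41,22.5,0]], "turn": [8,0,0,0,0,0,0,0], "fingers": [-0.6,-0.6,-0.6,-0.6,-0.6,-0.6,-0.6,-0.6]}}

```text
time: 1.7
position: [0.3279, 0.3302, 0.3037]
tcp_rot: [[-0.073, 0.997, -0.0], [0.997, 0.073, -0.0], [-0.0, -0.0, -1.0]]
ft_force: [0.9, 0.4, -0.8]
gripper_width: 0.0683
grasp_force: 0.0
```

{"method": "drive_tool", "body": {"offset": [[-41,22.5,0],[-41,22.5,0],[-41,22.5,0],[-41,22.5,0],[-41,22.5,0],[-41,22.5,0],[-40,-13.5,10],[-40,-13.5,10]], "turn": [0,0,0,0,0,0,0,0], "fingers": [-0.6,-0.6,-0.6,-0.6,-0.6,-0.6,-0.6,-0.6]}}

```text
time: 2.5
position: [0.4593, 0.0127, 0.2836]
tcp_rot: [[-0.072, 0.997, 0.001], [0.997, 0.072, -0.0], [-0.0, 0.001, -1.0]]
ft_force: [-0.0, -1.1, -0.2]
gripper_width: 0.0681
grasp_force: 0.0
```

{"method": "drive_tool", "body": {"offset": [[-40,-13.5,10],[-40,-13.5,10],[-40,-13.5,10],[-40,-13.5,10],[-40,-13.5,10],[-40,-13.5,10],[-36,-13.5,10],[0,0,0]], "turn": [0,0,0,0,0,0,0,0], "fingers": [-0.6,-0.6,-0.6,-0.6,-0.6,-0.6,-0.6,-0.6]}}

```text
time: 3.3
position: [0.3839, -0.2721, 0.2129]
tcp_rot: [[-0.067, 0.998, 0.0], [0.998, 0.067, -0.002], [-0.002, 0.0, -1.0]]
ft_force: [0.3, 0.2, -0.3]
gripper_width: 0.0682
grasp_force: 0.0
```

{"method": "drive_tool", "body": {"offset": [[-35,-12,10],[0,0,25],[0,0,25],[0,0,25],[0,0,8],[0,0,0],[0,0,0]], "turn": [0,0,0,0,0,0,0], "fingers": [-0.85,-0.85,-0.85,-0.85,-0.85,-0.85,-0.85]}}

```text
time: 4.0
position: [0.3754, -0.3031, 0.1215]
tcp_rot: [[-0.073, 0.997, 0.0], [0.997, 0.073, -0.0], [-0.0, 0.0, -1.0]]
ft_force: [0.3, 0.3, -0.4]
gripper_width: 0.079
grasp_force: 0.0
```

```bash
cat >> h.py <<'E'
def look(f,cs,a=350):
    "crops side by side: cs list of (cam, x,y,z world centre, half px)"
    o=[];D={}
    for n,X,hp in cs:
        d=D.setdefault(n,None) or robot.grab_frame(n); D[n]=d
        u=proj(d,X); x0,y0=[int(np.clip(u[i]-hp,0,m-2*hp)) for i,m in((0,512),(1,384))]
        im=d['image'][y0:y0+2*hp,x0:x0+2*hp]; o.append(cv2.resize(im,(a,a),interpolation=cv2.INTER_CUBIC)); print(n,'origin',x0,y0,'scale',a/2/hp)
    cv2.imwrite('pics/'+f,np.hstack(o)); return D
def to(x,y,h=None,z=None):
    s=robot.get_state();p=s['position']*1e3;R=s['tcp_rot'];c=np.degrees(np.arctan2(R[1,1],R[0,1]))
    h=c if h is None else h; tn=(c-h+180)%360-180; H=np.radians(h)
    dx,dy=x-p[0],y-p[1]
    print('pos',p.round(1),'h',c.round(1),'| turn',tn.round(1),'then off x',round(-np.sin(H)*dx+np.cos(H)*dy,1),'y',round(np.cos(H)*dx+np.sin(H)*dy,1),'z',None if z is None else round(p[2]-z,1),'F',s['ft_force'].round(1),'w',round(s['gripper_width']*1e3,1),'j6',s['joints'][5].round())
E
python3 - <<'E'
from h import *
look('d1.png',[('top',(.374,-.308,.03),40),('side',(.374,-.308,.04),45)])
to(374,-308,z=75)
E
```

```text
top origin 345 207 scale 4.375
side origin 166 251 scale 3.888888888888889
pos [ 375.6 -303.5  122. ] h 4.2 | turn 0.0 then off x -4.3 y -1.9 z 47.0 F [ 0.4 -1.3 -0.7] w 79.1 j6 -56.0
```

View pics/d1.png

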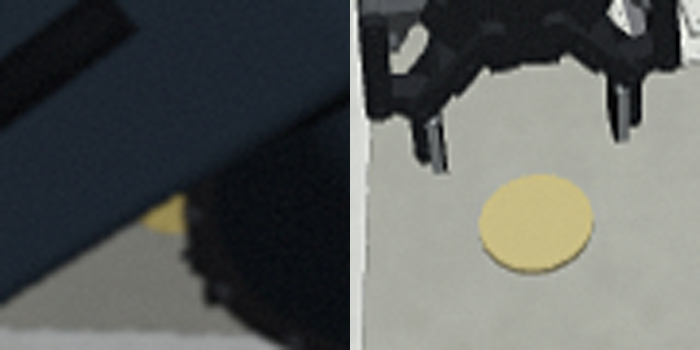

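```bash
python3 - <<'E'
from h import *
s=dict(np.load('pics/side0.npz'))
for z in (.05,.056,.062,.068): print(z, proj(s,(.3754,-.303,z)).round(1), (ray(s,(189.1,294.7),z)*1e3).round(0),(ray(s,(235.9,287.5),z)*1e3).round(0))
# dish ellipse in side view: outline centroid
m=cv2.inRange(cv2.cvtColor(s['image'],cv2.COLOR_BGR2HSV),(18,60,90),(35,255,255));N,L,S,C=cv2.connectedComponentsWithStats(m)
for i in range(1,N):
    if S[i,4]>300: print(S[i],C[i].round(1),ray(s,C[i],.016)*1e3,ray(s,C[i],.01)*1e3)
E
```

```text
0.05 [211.6 290.6] [ 334. -306.   50.] [ 421. -302.   50.]
0.056 [211.4 288.5] [ 334. -311.   56.] [ 421. -307.   56.]
0.062 [211.2 286.3] [ 335. -316.   62.] [ 420. -312.   62.]
0.068 [211.1 284.2] [ 335. -321.   68.] [ 420. -317.   68.]
[199 296  29  25 579] [213.3 308. ] [ 376.15045196 -316.61718616   16.        ] [ 376.17106635 -312.11810923   10.        ]
```

{"method": "drive_tool", "body": {"offset": [[-6,-1,10],[0,0,15],[0,0,15],[0,0,8],[0,0,0],[0,0,0],[0,0,0],[0,0,0]], "turn": [0,0,0,0,0,0,0,0], "fingers": [-0.85,-0.85,-0.85,-0.85,-0.85,1,1,1]}}

```text
time: 4.9
position: [0.3746, -0.3096, 0.0738]
tcp_rot: [[-0.072, 0.997, 0.001], [0.997, 0.072, -0.001], [-0.001, 0.001, -1.0]]
ft_force: [-0.7, 0.6, 4.9]
gripper_width: 0.0591
grasp_force: 64.3
```

{"method": "drive_tool", "body": {"offset": [[0,0,0],[0,0,0],[0,0,0]], "turn": [0,0,0], "fingers": [1,1,1]}}

```text
time: 5.2
position: [0.3746, -0.3096, 0.0738]
tcp_rot: [[-0.072, 0.997, 0.001], [0.997, 0.072, -0.001], [-0.001, 0.001, -1.0]]
ft_force: [-1.9, 0.2, 6.9]
gripper_width: 0.0585
grasp_force: 64.5
```

```bash
python3 - <<'E'
from h import *
to(533.7,-67.7,4,z=150)
E
```

```text
pos [ 374.6 -309.6   73.8] h 4.2 | turn 0.2 then off x 230.2 y 175.6 z -76.2 F [-1.9  0.2  6.9] w 58.5 j6 -57.0
```

{"method": "drive_tool", "body": {"offset": [[0,0,-10],[0,0,-30],[0,0,-36],[0,0,0]], "turn": [0,0,0,0], "fingers": [1,1,1,1]}}

```text
time: 5.6
position: [0.3759, -0.3109, 0.1529]
tcp_rot: [[-0.073, 0.997, 0.005], [0.997, 0.073, -0.007], [-0.007, 0.005, -1.0]]
ft_force: [0.4, -1.1, -0.3]
gripper_width: 0.0591
grasp_force: 64.4
```

```bash
python3 - <<'E'
from h import *
d=look('d2.png',[('side',(.374,-.31,.09),40)],500)
to(533.7,-67.7,4,z=150)
print([proj(d['side'],(.3746,-.31,z)).round(1) for z in (.075,.08,.085)])
m=cv2.inRange(cv2.cvtColor(d['side']['image'],cv2.COLOR_BGR2HSV),(18,60,90),(35,255,255));N,L,S,C=cv2.connectedComponentsWithStats(m)
for i in range(1,N):
    if S[i,4]>200: print(S[i],C[i].round(1),ray(d['side'],C[i],.095)*1e3,ray(d['side'],C[i],.09)*1e3)
E
```

```text
side origin 169 239 scale 6.25
pos [ 375.3 -310.3  151.4] h 4.2 | turn 0.2 then off x 231.0 y 174.9 z 1.4 F [-0.1  0.8 -0.1] w 58.5 j6 -57.0
[array([210.7, 284.7]), array([210.5, 282.8]), array([210.4, 280.9])]
[  0  21  24  15 209] [11.6 28.9] [-774.24419375 1969.82740652   95.        ] [-785.97873064 1997.54432374   90.        ]
[196 269  31  26 622] [211.4 281.3] [ 376.38651393 -319.69698071   95.        ] [ 376.40887796 -315.37393887   90.        ]
```

View pics/d2.png

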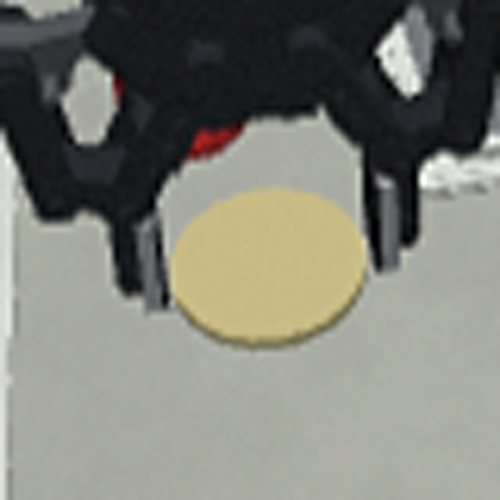

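{"method": "drive_tool", "body": {"offset": [[0,0,-25],[33,24,0],[33,24,0],[34,25,0],[34,25,0],[34,25,0],[34,25,0],[34,24,0]], "turn": [0,0,0,0,0,0,0,0], "fingers": [1,1,1,1,1,1,1,1]}}

```text
time: 6.45
position: [0.5292, -0.0597, 0.173]
tcp_rot: [[-0.072, 0.997, -0.002], [0.997, 0.072, 0.001], [0.001, -0.002, -1.0]]
ft_force: [0.2, -0.1, 0.1]
gripper_width: 0.0588
grasp_force: 64.4
```

{"method": "drive_tool", "body": {"offset": [[0,0,30],[0,0,30],[0,0,15],[0,0,0]], "turn": [0,0,0,0], "fingers": [1,1,1,1]}}

```text
time: 6.85
position: [0.527, -0.0607, 0.0961]
tcp_rot: [[-0.073, 0.997, -0.006], [0.997, 0.073, 0.002], [0.003, -0.006, -1.0]]
ft_force: [-0.8, -0.4, 0.5]
gripper_width: 0.0583
grasp_force: 64.4
```

```bash
python3 - <<'E'
from h import *
to(530,-63,4,z=78.5)
d=look('d3.png',[('side',(.53,-.065,.04),40)],500)
E
```

```text
pos [527.  -60.7  96.1] h 4.2 | turn 0.2 then off x -2.5 y 2.8 z 17.6 F [-0.8 -0.4  0.5] w 58.3 j6 -23.0
side origin 227 169 scale 6.25
```

View pics/d3.png

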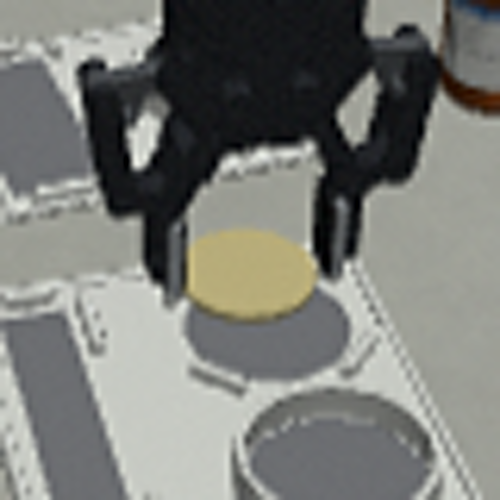

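```bash
python3 - <<'E'
from h import *
s=dict(np.load('pics/side0.npz')); 
P=lambda x,y,z:(ray(s,(227+x/6.25,169+y/6.25),z)*1e3).round(1)
print('dish',P(251,274,.036),P(251,274,.032)); print('nest',P(267,326,.004),'lugs',P(217,378,.008),P(360,355,.008), 'nest L/R',P(183,326,.004),P(350,326,.004))
E
```

```text
dish [526.8 -72.2  36. ] [527.9 -67.3  32. ]
nest [535.7 -67.2   4. ] lugs [ 508.9 -100.1    8. ] [567.7 -94.6   8. ] nest L/R [501.8 -62.4   4. ] [569.2 -71.9   4. ]
```

{"method": "drive_tool", "body": {"offset": [[2,5,5],[0,0,7],[0,0,4],[0,0,1.5],[0,0,0]], "turn": [0,0,0,0,0], "fingers": [1,1,1,1,1]}}

```text
time: 7.4
position: [0.5336, -0.0592, 0.0814]
tcp_rot: [[-0.072, 0.997, -0.0], [0.997, 0.072, 0.0], [0.0, -0.0, -1.0]]
ft_force: [-0.1, -0.8, -0.4]
gripper_width: 0.0586
grasp_force: 64.4
```

```bash
python3 - <<'E'
from h import *
to(532.5,-58.5,4,z=78)
E
```

```text
pos [533.6 -59.2  81.4] h 4.1 | turn 0.1 then off x 0.8 y -1.1 z 3.4 F [-0.1 -0.8 -0.4] w 58.6 j6 -22.0
```

{"method": "drive_tool", "body": {"offset": [[0,0,2],[0,0,1],[0,0,0],[0,0,0],[0,0,0],[0,0,0]], "turn": [0,0,0,0,0,0], "fingers": [1,1,1,-0.55,-0.55,-0.55]}}

```text
time: 8.0
position: [0.5338, -0.0592, 0.0785]
tcp_rot: [[-0.072, 0.997, 0.0], [0.997, 0.072, -0.0], [-0.0, 0.0, -1.0]]
ft_force: [0.7, 0.6, 0.4]
gripper_width: 0.066
grasp_force: 0.0
```

{"method": "drive_tool", "body": {"offset": [[0,0,-5],[0,0,-15],[0,0,-40],[0,0,-40],[0,0,0]], "turn": [0,0,0,0,0], "fingers": [-0.55,-0.55,-0.55,-0.55,-0.55]}}

```text
time: 8.5
position: [0.5365, -0.0599, 0.1835]
tcp_rot: [[-0.073, 0.997, 0.01], [0.997, 0.073, -0.003], [-0.004, 0.01, -1.0]]
ft_force: [0.4, 0.1, 0.1]
gripper_width: 0.0663
grasp_force: 0.0
```

```bash
python3 - <<'E'
from h import *
to(555,-310,-74.5,z=120)
d=look('d4.png',[('side',(.53,-.1,.01),55),('side',(.555,-.31,.0),45)],390)
E
```

```text
pos [536.5 -59.9 183.5] h 4.2 | turn 78.7 then off x -49.0 y 245.9 z 63.5 F [0.4 0.1 0.1] w 66.3 j6 -22.0
side origin 215 173 scale 3.5454545454545454
side origin 257 254 scale 4.333333333333333
```

View pics/d4.png

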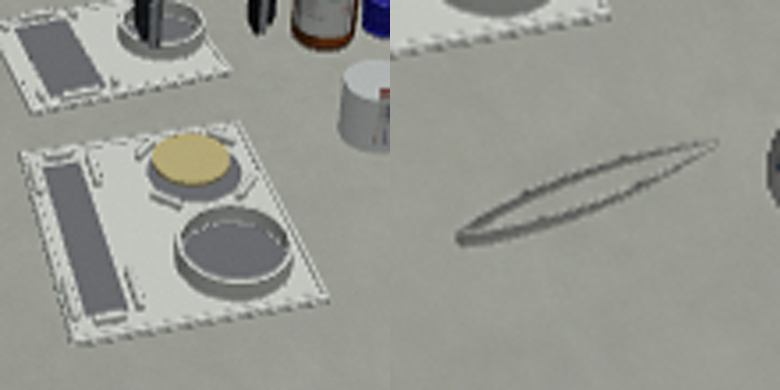

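```bash
python3 - <<'E'
from h import *
s=dict(np.load('pics/side0.npz'))
for z in (.07,.075,.08,.085,.09): print(z,(ray(s,(193.8,287.8),z)*1e3).round(0),(ray(s,(169+387/6.25,239+268/6.25),z)*1e3).round(0))
print('dish',ray(s,(215+191/3.545,173+160/3.545),.02)*1e3,ray(s,(215+191/3.545,173+160/3.545),.016)*1e3)
E
```

```text
0.07 [ 344. -309.   70.] [ 412. -305.   70.]
0.075 [ 344. -313.   75.] [ 412. -309.   75.]
0.08 [ 345. -317.   80.] [ 411. -313.   80.]
0.085 [ 345. -321.   85.] [ 411. -317.   85.]
0.09 [ 345. -325.   90.] [ 410. -322.   90.]
dish [531.45599835 -74.00977629  20.        ] [532.57062762 -69.26955726  16.        ]
```

{"method": "drive_tool", "body": {"offset": [[0,0,0],[0,0,0],[0,0,0],[0,0,0],[0,0,0],[0,0,0],[0,0,0],[0,0,0]], "turn": [8,8,8,8,8,8,8,8], "fingers": [-0.1,-0.1,-0.1,-0.1,-0.1,-0.1,-0.1,-0.1]}}

```text
time: 9.35
position: [0.5329, -0.0589, 0.1772]
tcp_rot: [[0.868, 0.497, -0.003], [0.497, -0.868, 0.001], [-0.002, -0.002, -1.0]]
ft_force: [-0.2, 0.1, -0.3]
gripper_width: 0.0467
grasp_force: 0.0
```

{"method": "drive_tool", "body": {"offset": [[0,0,0],[0,0,0],[-8,41,5],[-8,41,10],[-8,41,10],[-8,41,10],[-8,41,10],[-9,41,10]], "turn": [8,7,0,0,0,0,0,0], "fingers": [-0.1,-0.1,-0.1,-0.1,-0.1,-0.1,-0.1,-0.1]}}

```text
time: 10.15
position: [0.55, -0.3106, 0.1216]
tcp_rot: [[0.965, 0.261, -0.002], [0.261, -0.965, 0.002], [-0.001, -0.002, -1.0]]
ft_force: [0.6, 0.1, -0.2]
gripper_width: 0.0469
grasp_force: 0.0
```

```bash
python3 - <<'E'
from h import *
to(555,-311,-74.5,z=76)
E
```

```text
pos [ 550.  -310.6  121.6] h -74.9 | turn -0.4 then off x 4.7 y 1.8 z 45.6 F [ 0.6  0.1 -0.2] w 46.9 j6 35.0
```

{"method": "drive_tool", "body": {"offset": [[5,2,10],[0,0,20],[0,0,10],[0,0,5],[0,0,0],[0,0,0],[0,0,0],[0,0,0]], "turn": [0,0,0,0,0,0,0,0], "fingers": [-0.1,-0.1,-0.1,-0.1,1,1,1,1]}}

```text
time: 10.95
position: [0.5565, -0.3101, 0.0793]
tcp_rot: [[0.965, 0.262, 0.001], [0.262, -0.965, -0.001], [0.001, 0.001, -1.0]]
ft_force: [1.2, 0.5, 0.3]
gripper_width: 0.014
grasp_force: 58.6
```

{"method": "drive_tool", "body": {"offset": [[0,0,0],[0,0,0],[0,0,-10],[0,0,-30],[0,0,-40],[0,0,0]], "turn": [0,0,0,0,0,0], "fingers": [1,1,1,1,1,1]}}

```text
time: 11.55
position: [0.5588, -0.3122, 0.1645]
tcp_rot: [[0.965, 0.261, 0.009], [0.261, -0.965, -0.007], [0.007, 0.01, -1.0]]
ft_force: [1.0, -0.5, 0.3]
gripper_width: 0.0141
grasp_force: 58.6
```

```bash
python3 - <<'E'
from h import *
to(445,-120,4,z=100)
d=look('f1.png',[('side',(.555,-.31,.09),45)],450)
E
```

```text
pos [ 558.8 -312.2  164.5] h -74.8 | turn -78.8 then off x 199.6 y -100.1 z 64.5 F [ 1.  -0.5  0.3] w 14.1 j6 36.0
side origin 262 223 scale 5.0
```

View pics/f1.png

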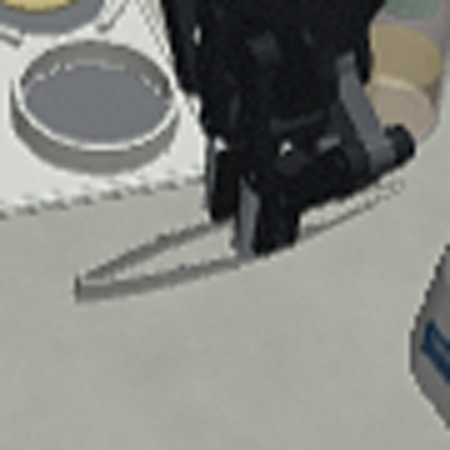

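```bash
python3 - <<'E'
from h import *
s=dict(np.load('pics/side0.npz'))
for z in (.086,.092): 
    a,b=ray(s,(278,280),z),ray(s,(343,259.6),z); print(a*1e3,b*1e3,(a+b)/2*1e3,np.degrees(np.arctan2(*(b-a)[1::-1])),np.linalg.norm(b-a))
E
```

```text
[ 495.19333029 -326.32192814   86.        ] [ 630.23760814 -295.20498652   86.        ] [ 562.71546922 -310.76345733   86.        ] 12.975633364595136 0.13858290311379848
[ 493.73655502 -331.33612635   92.        ] [ 627.15491222 -300.59382984   92.        ] [ 560.44573362 -315.96497809   92.        ] 12.97563336459515 0.1369143777530732
```

{"method": "drive_tool", "body": {"offset": [[0,0,-4],[0,0,0],[0,0,0],[0,0,0],[0,0,0],[0,0,0],[0,0,0],[0,0,0]], "turn": [-8,-8,-8,-8,-8,-8,-8,-8], "fingers": [1,1,1,1,1,1,1,1]}}

```text
time: 12.4
position: [0.5553, -0.3096, 0.1613]
tcp_rot: [[0.183, 0.983, -0.002], [0.983, -0.183, 0.002], [0.001, -0.002, -1.0]]
ft_force: [-0.1, 1.1, 0.1]
gripper_width: 0.0141
grasp_force: 58.6
```

{"method": "drive_tool", "body": {"offset": [[0,0,0],[0,0,0],[33,-17,0],[33,-17,0],[33,-17,0],[33,-17,0],[33,-17,0],[33,-16,0]], "turn": [-8,-6.8,0,0,0,0,0,0], "fingers": [1,1,1,1,1,1,1,1]}}

```text
time: 13.2
position: [0.4401, -0.118, 0.162]
tcp_rot: [[-0.068, 0.998, -0.002], [0.998, 0.068, 0.001], [0.001, -0.002, -1.0]]
ft_force: [0.4, 0.4, -0.8]
gripper_width: 0.0138
grasp_force: 58.6
```

```bash
python3 - <<'E'
from h import *
to(445,-120,4,z=95)
E
```

```text
pos [ 440.1 -118.   162. ] h 3.9 | turn -0.1 then off x -2.3 y 4.8 z 67.0 F [ 0.4  0.4 -0.8] w 13.8 j6 -33.0
```

{"method": "drive_tool", "body": {"offset": [[-4,4,20],[0,0,30],[0,0,17],[0,0,0],[0,0,0]], "turn": [0,0,0,0,0], "fingers": [1,1,1,1,1]}}

```text
time: 13.7
position: [0.4456, -0.123, 0.0951]
tcp_rot: [[-0.069, 0.998, -0.002], [0.998, 0.069, 0.001], [0.001, -0.002, -1.0]]
ft_force: [0.7, 0.8, -0.5]
gripper_width: 0.0138
grasp_force: 58.7
```

```bash
python3 - <<'E'
from h import *
to(445,-122,4,z=83.3)
d=look('f2.png',[('side',(.445,-.12,.02),50)],450)
E
```

```text
pos [ 445.6 -123.    95.1] h 3.9 | turn -0.1 then off x 1.0 y -0.5 z 11.8 F [ 0.7  0.8 -0.5] w 13.8 j6 -33.0
side origin 186 183 scale 4.5
```

View pics/f2.png

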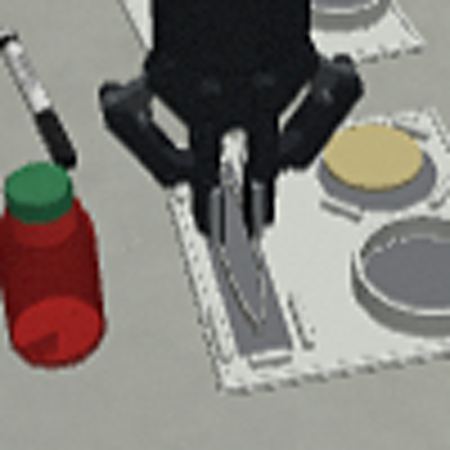

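{"method": "drive_tool", "body": {"offset": [[0,0,6],[0,0,4],[0,0,2],[0,0,0],[0,0,0],[0,0,0],[0,0,0]], "turn": [0,0,0,0,0,0,0], "fingers": [1,1,1,1,0.4,0.4,0.4]}}

```text
time: 14.45
position: [0.446, -0.1232, 0.0835]
tcp_rot: [[-0.069, 0.998, 0.0], [0.998, 0.069, -0.0], [-0.0, 0.0, -1.0]]
ft_force: [-0.2, 0.2, -0.1]
gripper_width: 0.0256
grasp_force: 0.0
```

{"method": "drive_tool", "body": {"offset": [[0,0,-4],[0,0,-12],[0,0,-40],[0,0,-45],[0,0,-45],[0,0,-25],[0,0,0]], "turn": [0,0,0,0,0,0,0], "fingers": [0.4,0.4,0.4,0,-0.5,-1,-1]}}

```text
time: 15.15
position: [0.4475, -0.1239, 0.259]
tcp_rot: [[-0.069, 0.998, 0.009], [0.998, 0.069, -0.005], [-0.006, 0.008, -1.0]]
ft_force: [0.5, -0.5, 0.4]
gripper_width: 0.0815
grasp_force: 0.0
```

```bash
python3 - <<'E'
from h import *
to(673,91,4,z=200)
E
```

```text
pos [ 447.5 -123.9  259. ] h 4.0 | turn -0.0 then off x 198.6 y 239.9 z 59.0 F [ 0.5 -0.5  0.4] w 81.5 j6 -33.0
```

{"method": "drive_tool", "body": {"offset": [[0,0,0],[0,0,0],[0,0,0],[0,0,0],[0,0,0],[0,0,0],[0,0,0],[0,0,0]], "turn": [-8.2,-8.2,-8.2,-8.2,-8.2,-8.2,-8.2,-8.2], "fingers": [-1,-1,-1,-1,-1,-1,-1,-1]}}

```text
time: 15.95
position: [0.4452, -0.1227, 0.2539]
tcp_rot: [[-0.939, 0.344, -0.002], [0.344, 0.939, 0.001], [0.002, 0.0, -1.0]]
ft_force: [0.0, -0.7, 0.4]
gripper_width: 0.0853
grasp_force: 0.0
```

{"method": "drive_tool", "body": {"offset": [[0,0,0],[0,0,0],[0,0,0],[-34,28,0],[-34,28,0],[-34,28,0],[-34,28,0],[-34,28,0]], "turn": [-8.2,-8.2,-8,0,0,0,0,0], "fingers": [-1,-1,-1,-1,-1,-1,-1,-1]}}

```text
time: 16.75
position: [0.6062, 0.0297, 0.2536]
tcp_rot: [[-0.998, -0.069, -0.002], [-0.069, 0.998, 0.0], [0.002, 0.0, -1.0]]
ft_force: [1.0, -1.3, 0.3]
gripper_width: 0.0852
grasp_force: 0.0
```

{"method": "drive_tool", "body": {"offset": [[-34,28,0],[-34,28,0],[0,0,0]], "turn": [0,0,0], "fingers": [-1,-1,-1]}}

```text
time: 17.05
position: [0.6726, 0.0926, 0.2534]
tcp_rot: [[-0.997, -0.073, 0.003], [-0.073, 0.997, 0.001], [-0.003, 0.001, -1.0]]
ft_force: [-0.6, -0.1, 1.2]
gripper_width: 0.0852
grasp_force: 0.0
```

```bash
python3 - <<'E'
from h import *
to(673,91,94,z=123)
s=dict(np.load('pics/side0.npz')); t=dict(np.load('pics/top0.npz')); k=1.5625
# body of brown: side-view silhouettes centre col at mid height
for z in (.03,.06): print(ray(s,(480/k,290/k),0)*1e3)
E
```

```text
pos [672.6  92.6 253.4] h 94.2 | turn 0.2 then off x -0.3 y -1.7 z 130.4 F [-0.6 -0.1  1.2] w 85.2 j6 -96.0
[678.12701296  81.26168375   0.        ]
[678.12701296  81.26168375   0.        ]
```

{"method": "drive_tool", "body": {"offset": [[0,-1,40],[0,0,40],[0,0,30],[0,0,20],[0,0,4],[0,0,0],[0,0,0]], "turn": [0,0,0,0,0,0,0], "fingers": [-1,-1,-1,-1,-1,-1,-1]}}

```text
time: 17.75
position: [0.6705, 0.0874, 0.1216]
tcp_rot: [[-0.998, -0.069, 0.002], [-0.069, 0.998, -0.0], [-0.002, -0.0, -1.0]]
ft_force: [0.2, -0.2, 0.0]
gripper_width: 0.0856
grasp_force: 0.0
```

```bash
python3 - <<'E'
from h import *
to(673,91,94,z=119)
d=look('b1.png',[('side',(.673,.09,.07),40)],450)
E
```

```text
pos [670.5  87.4 121.6] h 93.9 | turn -0.1 then off x -2.8 y 3.4 z 2.6 F [ 0.2 -0.2  0. ] w 85.6 j6 -96.0
side origin 267 123 scale 5.625
```

View pics/b1.png

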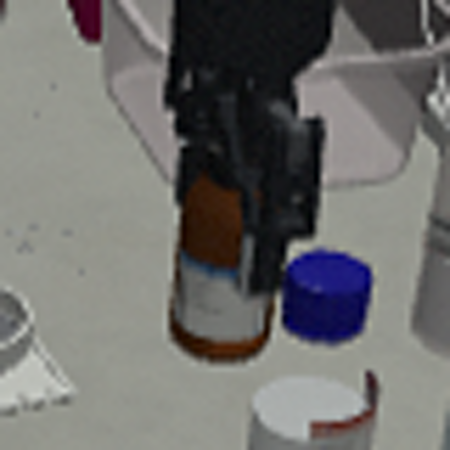

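{"method": "drive_tool", "body": {"offset": [[-2,2,2],[0,0,0],[0,0,0],[0,0,0],[0,0,0],[0,0,0],[0,0,0],[0,0,0]], "turn": [0,0,0,0,0,0,0,0], "fingers": [-1,-1,0.3,0.3,1,1,1,1]}}

```text
time: 18.6
position: [0.6721, 0.0902, 0.1192]
tcp_rot: [[-0.998, -0.069, 0.001], [-0.069, 0.998, 0.001], [-0.001, 0.001, -1.0]]
ft_force: [-0.8, 2.7, 5.6]
gripper_width: 0.0506
grasp_force: 63.1
```

{"method": "drive_tool", "body": {"offset": [[0,0,0],[0,0,-5],[0,0,-15],[0,0,-25],[0,0,-25],[0,0,-20],[0,0,0]], "turn": [0,0,0,0,0,0,0], "fingers": [1,1,1,1,1,1,1]}}

```text
time: 19.3
position: [0.6737, 0.0895, 0.2124]
tcp_rot: [[-0.998, -0.069, 0.007], [-0.069, 0.998, -0.001], [-0.007, -0.001, -1.0]]
ft_force: [1.1, -0.0, -1.8]
gripper_width: 0.0506
grasp_force: 62.6
```

```bash
python3 - <<'E'
from h import *
to(540,-159.5,94,z=200)
E
```

```text
pos [673.7  89.5 212.4] h 93.9 | turn -0.1 then off x 150.8 y -239.1 z 12.4 F [ 1.1 -0.  -1.8] w 50.6 j6 -96.0
```

{"method": "drive_tool", "body": {"offset": [[0,0,-40],[10,0,-20],[24,-30,0],[24,-35,0],[24,-35,0],[24,-35,0],[24,-35,0],[15,-35,0]], "turn": [0,0,0,0,0,0,0,0], "fingers": [1,1,1,1,1,1,1,1]}}

```text
time: 20.1
position: [0.5386, -0.1255, 0.2673]
tcp_rot: [[-0.998, -0.069, -0.004], [-0.069, 0.998, 0.001], [0.004, 0.001, -1.0]]
ft_force: [0.4, -0.4, -2.1]
gripper_width: 0.0506
grasp_force: 63.4
```

{"method": "drive_tool", "body": {"offset": [[6,-34,0],[0,0,25],[0,0,35],[0,0,35],[0,0,10],[0,0,0]], "turn": [0,0,0,0,0,0], "fingers": [1,1,1,1,1,1]}}

```text
time: 20.7
position: [0.5364, -0.1585, 0.1614]
tcp_rot: [[-0.998, -0.069, -0.005], [-0.069, 0.998, 0.002], [0.005, 0.003, -1.0]]
ft_force: [-1.1, 1.0, -1.9]
gripper_width: 0.0502
grasp_force: 63.4
```

```bash
python3 - <<'E'
from h import *
to(540,-159.5,94,z=123)
d=look('b2.png',[('side',(.54,-.16,.05),50)],450)
E
```

```text
pos [ 536.4 -158.5  161.4] h 93.9 | turn -0.1 then off x -3.5 y -1.3 z 38.4 F [-1.1  1.  -1.9] w 50.2 j6 -122.0
side origin 230 181 scale 4.5
```

View pics/b2.png

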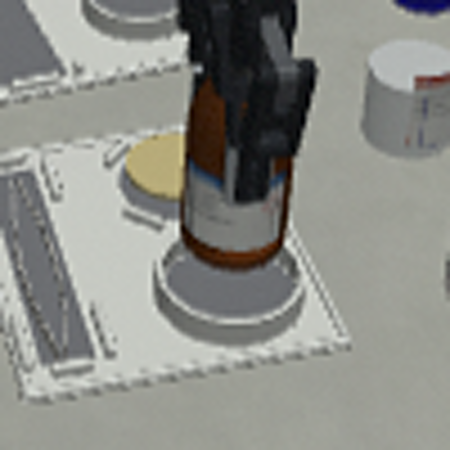

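```bash
python3 - <<'E'
from h import *
s=dict(np.load('pics/side0.npz'))
P=lambda x,y,z:(ray(s,(230+x/4.5,181+y/4.5),z)*1e3).round(1)
print('bottle',P(237,250,.042),'ring',P(229,287,.02),'ringL/R',P(155,287,.02),P(303,287,.02))
E
```

```text
bottle [ 543.4 -168.3   42. ] ring [ 540.  -171.4   20. ] ringL/R [ 502.8 -166.1   20. ] [ 577.2 -176.7   20. ]
```

{"method": "drive_tool", "body": {"offset": [[-1,-2,8],[0,0,15],[0,0,8],[0,0,4],[0,0,1],[0,0,0]], "turn": [0,0,0,0,0,0], "fingers": [1,1,1,1,1,1]}}

```text
time: 21.35
position: [0.5391, -0.161, 0.1278]
tcp_rot: [[-0.998, -0.069, 0.001], [-0.069, 0.998, -0.0], [-0.001, -0.0, -1.0]]
ft_force: [-1.3, 0.2, -2.8]
gripper_width: 0.0504
grasp_force: 63.4
```

```bash
python3 - <<'E'
from h import *
to(540,-159.5,94,z=123)
E
```

```text
pos [ 539.1 -161.   127.8] h 94.0 | turn -0.0 then off x -1.0 y 1.4 z 4.8 F [-1.3  0.2 -2.8] w 50.4 j6 -122.0
```

{"method": "drive_tool", "body": {"offset": [[0,0,2],[0,0,1.5],[0,0,0.5],[0,0,0]], "turn": [0,0,0,0], "fingers": [1,1,1,1]}}

```text
time: 21.75
position: [0.5388, -0.1609, 0.1234]
tcp_rot: [[-0.998, -0.069, -0.0], [-0.069, 0.998, 0.0], [0.0, 0.0, -1.0]]
ft_force: [0.1, 0.4, -2.5]
gripper_width: 0.0503
grasp_force: 63.4
```

{"method": "drive_tool", "body": {"offset": [[0,0,0.7],[0,0,0]], "turn": [0,0], "fingers": [1,1]}}

```text
time: 21.95
position: [0.5389, -0.1609, 0.1231]
tcp_rot: [[-0.998, -0.069, 0.0], [-0.069, 0.998, -0.0], [-0.0, -0.0, -1.0]]
ft_force: [-1.3, 0.3, 2.6]
gripper_width: 0.0506
grasp_force: 63.9
```

{"method": "drive_tool", "body": {"offset": [[0,0,0],[0,0,0],[0,0,0],[0,0,-20],[0,0,-40],[0,0,-40],[0,0,-20],[0,0,0]], "turn": [0,0,0,0,0,0,0,0], "fingers": [-0.2,-0.7,-0.7,-0.7,-0.7,-0.7,-0.7,-0.7]}}

```text
time: 22.75
position: [0.5405, -0.1617, 0.2462]
tcp_rot: [[-0.998, -0.069, 0.007], [-0.069, 0.998, -0.004], [-0.007, -0.004, -1.0]]
ft_force: [0.3, -0.5, -0.2]
gripper_width: 0.0727
grasp_force: 0.0
```

{"method": "drive_tool", "body": {"offset": [[0,0,0],[0,0,0],[0,0,0],[0,0,0],[0,0,0],[0,0,0],[0,0,0],[0,0,0]], "turn": [8.2,8.2,8.2,8.2,8.2,8.2,8.2,8.2], "fingers": [-0.85,-0.85,-0.85,-0.85,-0.85,-0.85,-0.85,-0.85]}}

```text
time: 23.55
position: [0.5381, -0.1605, 0.2411]
tcp_rot: [[-0.47, 0.883, -0.002], [0.883, 0.47, 0.001], [0.002, -0.002, -1.0]]
ft_force: [-0.2, -0.3, 0.2]
gripper_width: 0.0789
grasp_force: 0.0
```

{"method": "drive_tool", "body": {"offset": [[0,0,0],[0,0,0],[0,0,0],[-6,34,0],[-6,34,0],[-6,34,0],[-6,34,0],[0,0,0]], "turn": [8.2,8.2,8,0,0,0,0,0], "fingers": [-0.85,-0.85,-0.85,-0.85,-0.85,-0.85,-0.85,-0.85]}}

```text
time: 24.35
position: [0.6795, -0.176, 0.2407]
tcp_rot: [[-0.07, 0.998, 0.003], [0.998, 0.07, -0.001], [-0.001, 0.003, -1.0]]
ft_force: [-0.5, 0.6, -0.8]
gripper_width: 0.079
grasp_force: 0.0
```

```bash
python3 - <<'E'
from h import *
d=robot.grab_frame('side'); to(676,-175,4,z=108)
cv2.imwrite('pics/s1.png',cv2.resize(d['image'][130:330,215:415],(600,600),interpolation=cv2.INTER_CUBIC))
E
```

```text
pos [ 677.  -175.4  240.4] h 4.0 | turn -0.0 then off x 0.5 y -1.0 z 132.4 F [-0.3  1.3  0.3] w 78.8 j6 -28.0
```

View pics/s1.png

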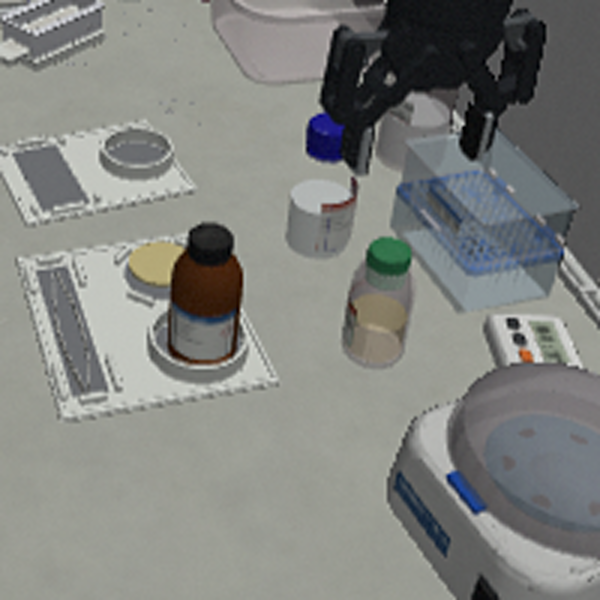

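```bash
python3 - <<'E'
from h import *
s=dict(np.load('pics/side0.npz'))
P=lambda x,y,z:(ray(s,(215+x/3,130+y/3),z)*1e3).round(0)[:2]
print('box',P(395,240,0),P(460,308,0),P(555,290,0),'top front',P(470,255,.05),P(400,185,.05),'timer',P(505,360,.0),P(487,318,.02),'centri',P(395,490,.03),P(415,410,.1),P(455,410,.13))
print('small base',P(375,352,0),'cap',P(389,250,.101),'mid',P(378,310,.045))
E
```

```text
box [750. -46.] [ 770. -140.] [ 860. -130.] top front [ 771. -133.] [752. -32.] timer [ 779. -202.] [ 773. -175.] centri [ 633. -331.] [ 635. -327.] [ 642. -356.]
small base [ 682. -179.] cap [ 677. -177.] mid [ 677. -180.]
```

{"method": "drive_tool", "body": {"offset": [[-1,0,40],[0,0,40],[0,0,30],[0,0,18],[0,0,4],[0,0,0],[0,0,0]], "turn": [0,0,0,0,0,0,0], "fingers": [-0.85,-0.85,-0.85,-0.85,-0.85,-0.85,-0.85]}}

```text
time: 25.1
position: [0.6771, -0.1769, 0.1124]
tcp_rot: [[-0.069, 0.998, 0.003], [0.998, 0.069, -0.001], [-0.001, 0.003, -1.0]]
ft_force: [0.7, 0.5, 1.4]
gripper_width: 0.079
grasp_force: 0.0
```

```bash
python3 - <<'E'
from h import *
to(677,-177,4,z=105)
E
```

```text
pos [ 677.1 -176.9  112.4] h 3.9 | turn -0.1 then off x -0.1 y -0.1 z 7.4 F [0.7 0.5 1.4] w 79.0 j6 -28.0
```

{"method": "drive_tool", "body": {"offset": [[0,0,4],[0,0,3],[0,0,0],[0,0,0],[0,0,0],[0,0,0],[0,0,0],[0,0,0]], "turn": [0,0,0,0,0,0,0,0], "fingers": [-0.85,-0.85,0,0.3,1,1,1,1]}}

```text
time: 25.9
position: [0.677, -0.1768, 0.1046]
tcp_rot: [[-0.069, 0.998, 0.002], [0.998, 0.069, -0.001], [-0.001, 0.002, -1.0]]
ft_force: [0.8, 0.3, 5.5]
gripper_width: 0.0461
grasp_force: 62.4
```

{"method": "drive_tool", "body": {"offset": [[0,0,0],[0,0,-5],[0,0,-15],[0,0,-30],[0,0,-40],[0,0,-40],[0,0,-25],[0,0,0]], "turn": [0,0,0,0,0,0,0,0], "fingers": [1,1,1,1,1,1,1,1]}}

```text
time: 26.7
position: [0.6778, -0.1771, 0.264]
tcp_rot: [[-0.069, 0.998, 0.008], [0.998, 0.069, -0.004], [-0.004, 0.008, -1.0]]
ft_force: [1.8, -0.3, -2.3]
gripper_width: 0.0461
grasp_force: 62.0
```

```bash
python3 - <<'E'
from h import *
to(541.6,107.7,4,z=200)
E
```

```text
pos [ 677.8 -177.1  264. ] h 4.0 | turn -0.0 then off x 293.6 y -116.0 z 64.0 F [ 1.8 -0.3 -2.3] w 46.1 j6 -28.0
```

{"method": "drive_tool", "body": {"offset": [[36.5,-14.5,0],[36.5,-14.5,0],[36.5,-14.5,0],[36.5,-14.5,0],[36.5,-14.5,0],[36.5,-14.5,0],[36.5,-14.5,0],[36.5,-14.5,0]], "turn": [0,0,0,0,0,0,0,0], "fingers": [1,1,1,1,1,1,1,1]}}

```text
time: 27.5
position: [0.538, 0.1081, 0.2568]
tcp_rot: [[-0.069, 0.998, -0.005], [0.998, 0.069, 0.0], [0.0, -0.005, -1.0]]
ft_force: [0.5, 0.9, -3.1]
gripper_width: 0.0461
grasp_force: 62.1
```

{"method": "drive_tool", "body": {"offset": [[0,0,20],[0,0,40],[0,0,40],[0,0,20],[0,0,0],[0,0,0]], "turn": [0,0,0,0,0,0], "fingers": [1,1,1,1,1,1]}}

```text
time: 28.1
position: [0.5396, 0.1068, 0.1378]
tcp_rot: [[-0.069, 0.998, -0.003], [0.998, 0.069, -0.0], [0.0, -0.003, -1.0]]
ft_force: [-0.1, 0.5, -2.5]
gripper_width: 0.0458
grasp_force: 62.2
```

```bash
python3 - <<'E'
from h import *
to(541.6,107.7,4,z=108.5)
E
```

```text
pos [539.6 106.8 137.8] h 3.9 | turn -0.1 then off x 0.7 y 2.1 z 29.3 F [-0.1  0.5 -2.5] w 45.8 j6 -4.0
```

{"method": "drive_tool", "body": {"offset": [[1,2,8],[0,0,10],[0,0,5],[0,0,3],[0,0,1],[0,0,0]], "turn": [0,0,0,0,0,0], "fingers": [1,1,1,1,1,1]}}

```text
time: 28.7
position: [0.5423, 0.108, 0.1117]
tcp_rot: [[-0.069, 0.998, -0.0], [0.998, 0.069, -0.0], [-0.0, -0.0, -1.0]]
ft_force: [-0.1, -0.3, -2.8]
gripper_width: 0.0462
grasp_force: 62.3
```

```bash
python3 - <<'E'
from h import *
to(541.6,107.7,4,z=108.5)
s=dict(np.load('pics/side0.npz'))
for z in (.016,.02): print((ray(s,(215+137/3,130+149/3),z)*1e3).round())
E
```

```text
pos [542.3 108.  111.7] h 3.9 | turn -0.1 then off x -0.3 y -0.7 z 3.2 F [-0.1 -0.3 -2.8] w 46.2 j6 -4.0
[543. 107.  16.]
[542. 101.  20.]
```

{"method": "drive_tool", "body": {"offset": [[0,0,2],[0,0,1],[0,0,0.5],[0,0,0]], "turn": [0,0,0,0], "fingers": [1,1,1,1]}}

```text
time: 29.1
position: [0.5424, 0.108, 0.1086]
tcp_rot: [[-0.069, 0.998, 0.0], [0.998, 0.069, -0.0], [-0.0, 0.0, -1.0]]
ft_force: [-0.6, -0.0, 1.4]
gripper_width: 0.0459
grasp_force: 62.8
```

{"method": "drive_tool", "body": {"offset": [[0,0,0],[0,0,0],[0,0,0],[0,0,-20],[0,0,-40],[0,0,-40],[0,0,-20],[0,0,0]], "turn": [0,0,0,0,0,0,0,0], "fingers": [-0.2,-0.7,-0.7,-0.7,-0.7,-0.7,-0.7,-0.7]}}

```text
time: 29.9
position: [0.5441, 0.1081, 0.2316]
tcp_rot: [[-0.069, 0.998, 0.008], [0.998, 0.069, -0.0], [-0.001, 0.008, -1.0]]
ft_force: [0.4, 0.2, 0.1]
gripper_width: 0.0729
grasp_force: 0.0
```

{"method": "drive_tool", "body": {"offset": [[0,0,0],[0,0,0],[0,0,0],[0,0,0],[0,0,0],[0,0,0],[0,0,0],[6,-38,0]], "turn": [8.1,8.1,8.1,8.1,8.1,8.1,8,0], "fingers": [-0.4,-0.4,-0.4,-0.4,-0.4,-0.4,-0.4,-0.4]}}

```text
time: 30.7
position: [0.5264, 0.1395, 0.2272]
tcp_rot: [[0.799, 0.601, 0.002], [0.601, -0.799, -0.001], [0.001, 0.002, -1.0]]
ft_force: [0.5, 0.2, 1.0]
gripper_width: 0.0599
grasp_force: 0.0
```

{"method": "drive_tool", "body": {"offset": [[6,-38,0],[6,-38,0],[6,-38,10],[6,-39,20],[6,-39,20],[0,0,20],[0,0,0],[0,0,0]], "turn": [0,0,0,0,0,0,0,0], "fingers": [-0.4,-0.4,-0.4,-0.4,-0.4,-0.4,-0.4,-0.4]}}

```text
time: 31.5
position: [0.4311, 0.3124, 0.1574]
tcp_rot: [[0.795, 0.607, -0.002], [0.607, -0.795, -0.001], [-0.002, -0.0, -1.0]]
ft_force: [0.3, -0.0, 0.2]
gripper_width: 0.0597
grasp_force: 0.0
```

```bash
python3 - <<'E'
from h import *
to(430.4,314,-52.6,z=88.5)
d=look('m1.png',[('side',(.44,.32,.05),28),('top',(.43,.314,.03),35)],400)
s=robot.get_state()['position']
for z in(.085,.09,.1): print(z,proj(d['side'],(s[0],s[1],z)))
E
```

```text
pos [431.1 312.4 157.4] h -52.7 | turn -0.1 then off x 0.4 y -1.7 z 68.9 F [ 0.3 -0.   0.2] w 59.7 j6 77.0
side origin 190 110 scale 7.142857142857143
top origin 99 183 scale 5.714285714285714
0.085 [216.29629282 129.81661765]
0.09 [216.22892496 128.39449697]
0.1 [216.0931654  125.52864266]
```

View pics/m1.png

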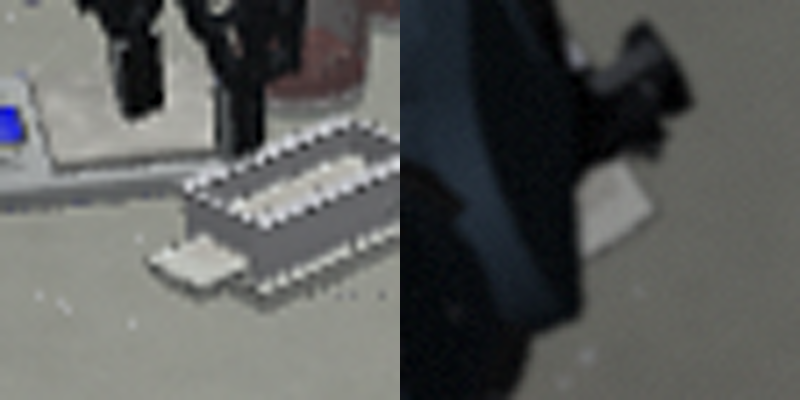

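```bash
python3 - <<'E'
from h import *
s=dict(np.load('pics/side0.npz')); t=dict(np.load('pics/top0.npz'))
P=lambda x,y,z:(ray(s,(190+x/7.143,110+y/7.143),z)*1e3).round(0)[:2]
for n,p in dict(endL=(148,260),endR=(203,280),wallL=(208,234),wallR=(248,262)).items(): print(n,P(*p,.024))
print('magfront', P(185,190,.048),P(262,226,.048),'exp',)
for x,y in((-.081,.019),(-.081,-.019),(-.052,.019),(-.052,-.019),(-.052,.03),(-.052,-.03)):
    a=np.radians(37.4);c,q=np.cos(a),np.sin(a);print((x,y),round(482.4+1e3*(c*x-q*y)),round(353.8+1e3*(q*x+c*y)))
print('top end corners',ray(t,(99+(655-400)/5.714,183+212/5.714),.024)*1e3,ray(t,(99+(585-400)/5.714,183+257/5.714),.024)*1e3)
E
```

```text
endL [411. 316.]
endR [435. 294.]
wallL [441. 339.]
wallR [457. 308.]
magfront [431. 338.] [463. 297.] exp
(-0.081, 0.019) 407 320
(-0.081, -0.019) 430 290
(-0.052, 0.019) 430 337
(-0.052, -0.019) 453 307
(-0.052, 0.03) 423 346
(-0.052, -0.03) 459 298
top end corners [428.40525346 292.59645597  24.        ] [407.94020422 321.72415422  24.        ]
```

{"method": "drive_tool", "body": {"offset": [[-0.5,-2,20],[0,0,30],[0,0,15],[0,0,5],[0,0,0],[0,0,0]], "turn": [0,0,0,0,0,0], "fingers": [-0.4,-0.4,-0.4,-0.4,-0.4,-0.4]}}

```text
time: 32.2
position: [0.4307, 0.3139, 0.0892]
tcp_rot: [[0.795, 0.606, 0.002], [0.606, -0.795, 0.001], [0.002, 0.0, -1.0]]
ft_force: [-0.3, 0.2, 1.1]
gripper_width: 0.0598
grasp_force: 0.0
```

```bash
python3 - <<'E'
from h import *
to(429.5,313.5,-52.6,z=86.5)
E
```

```text
pos [430.7 313.9  89.2] h -52.7 | turn -0.1 then off x -1.2 y -0.4 z 2.7 F [-0.3  0.2  1.1] w 59.8 j6 77.0
```

Close on the mailer, then draw it out along tool −x (the magazine's −x).

{"method": "drive_tool", "body": {"offset": [[-1,0,2.5],[0,0,0],[0,0,0],[0,0,0],[0,0,0],[0,0,0],[0,0,0],[0,0,0]], "turn": [0,0,0,0,0,0,0,0], "fingers": [-0.4,-0.4,0,0.3,1,1,1,1]}}

```text
time: 33.0
position: [0.4291, 0.3135, 0.0863]
tcp_rot: [[0.795, 0.607, 0.001], [0.607, -0.795, 0.0], [0.001, 0.0, -1.0]]
ft_force: [-1.3, -0.2, 5.6]
gripper_width: 0.0359
grasp_force: 60.5
```

{"method": "drive_tool", "body": {"offset": [[-3,0,0],[-8,0,0],[-12,0,0],[-12,0,0],[-12,0,0],[-12,0,0],[-12,0,0],[-12,0,0]], "turn": [0,0,0,0,0,0,0,0], "fingers": [1,1,1,1,1,1,1,1]}}

```text
time: 33.8
position: [0.3615, 0.2621, 0.0855]
tcp_rot: [[0.795, 0.607, -0.002], [0.607, -0.795, -0.001], [-0.002, -0.001, -1.0]]
ft_force: [0.5, 0.6, -1.0]
gripper_width: 0.0362
grasp_force: 59.8
```

{"method": "drive_tool", "body": {"offset": [[-8,0,0],[0,0,-20],[0,0,-30],[0,0,-20],[0,0,0],[0,0,0]], "turn": [0,0,0,0,0,0], "fingers": [1,1,1,1,1,1]}}

```text
time: 34.4
position: [0.3563, 0.258, 0.1557]
tcp_rot: [[0.795, 0.607, 0.0], [0.607, -0.795, -0.0], [0.0, 0.0, -1.0]]
ft_force: [0.4, -0.2, -0.7]
gripper_width: 0.0364
grasp_force: 60.0
```

```bash
python3 - <<'E'
from h import *
to(459.5,58.6,11,z=150)
d=robot.grab_frame('side'); np.savez('pics/m2.npz',image=d['image'])
# bright-blob check of held mailer and of the upper mailer
g=cv2.cvtColor(d['image'],cv2.COLOR_BGR2GRAY); s0=cv2.cvtColor(np.load('pics/side0.npz')['image'],cv2.COLOR_BGR2GRAY)
u=proj(d,(.482,.354,.03)).astype(int); print('mag px',u)
df=cv2.absdiff(g,s0); N,L,S,C=cv2.connectedComponentsWithStats(cv2.inRange(df,25,255))
print([(S[i].tolist(),C[i].round().tolist()) for i in range(1,N) if S[i,4]>25])
E
```

```text
pos [356.3 258.  155.7] h -52.7 | turn -63.7 then off x -215.4 y 63.3 z 5.7 F [ 0.4 -0.2 -0.7] w 36.4 j6 74.0
mag px [230 138]
[([0, 0, 76, 157, 6012], [37.0, 57.0]), ([107, 0, 23, 5, 91], [118.0, 2.0]), ([135, 0, 83, 143, 4529], [182.0, 58.0]), ([108, 6, 29, 55, 1042], [123.0, 30.0]), ([2, 120, 12, 9, 52], [8.0, 123.0]), ([222, 132, 20, 8, 59], [231.0, 136.0]), ([210, 142, 15, 10, 76], [217.0, 147.0]), ([297, 146, 21, 42, 696], [307.0, 168.0]), ([253, 150, 16, 34, 349], [260.0, 165.0]), ([0, 157, 45, 13, 212], [21.0, 165.0]), ([258, 204, 38, 48, 898], [280.0, 223.0]), ([329, 209, 24, 44, 790], [341.0, 231.0]), ([272, 287, 54, 24, 218], [294.0, 301.0]), ([200, 312, 28, 10, 46], [214.0, 318.0])]
```

{"method": "drive_tool", "body": {"offset": [[0,0,0],[0,0,0],[0,0,0],[0,0,0],[0,0,0],[0,0,0],[0,0,0],[0,0,0]], "turn": [-8,-8,-8,-8,-8,-8,-8,-7.7], "fingers": [1,1,1,1,1,1,1,1]}}

```text
time: 35.25
position: [0.3559, 0.2578, 0.1543]
tcp_rot: [[-0.197, 0.98, -0.003], [0.98, 0.197, -0.001], [-0.001, -0.003, -1.0]]
ft_force: [0.7, 1.0, 0.3]
gripper_width: 0.0362
grasp_force: 59.9
```

{"method": "drive_tool", "body": {"offset": [[-35,10,0],[-35,10,0],[-35,11,0],[-36,11,0],[-36,11,0],[-36,10,10],[0,0,25],[0,0,15]], "turn": [0,0,0,0,0,0,0,0], "fingers": [1,1,1,1,1,1,1,1]}}

```text
time: 36.05
position: [0.4591, 0.0597, 0.1034]
tcp_rot: [[-0.189, 0.982, -0.003], [0.982, 0.189, 0.0], [0.001, -0.003, -1.0]]
ft_force: [-0.2, 0.6, 0.2]
gripper_width: 0.0359
grasp_force: 60.0
```

{"method": "drive_tool", "body": {"offset": [[0,0,5],[0,0,0],[0,0,0]], "turn": [0,0,0], "fingers": [1,1,1]}}

```text
time: 36.35
position: [0.4591, 0.0615, 0.1005]
tcp_rot: [[-0.192, 0.981, -0.001], [0.981, 0.192, 0.0], [0.0, -0.001, -1.0]]
ft_force: [-0.3, -0.6, -1.0]
gripper_width: 0.0364
grasp_force: 60.0
```

```bash
python3 - <<'E'
from h import *
to(459,61,11,z=76.5)
d=look('m3.png',[('side',(.453,.09,.03),40),('top',(.453,.09,.03),35)],400)
E
```

```text
pos [459.1  61.5 100.5] h 11.1 | turn 0.1 then off x -0.4 y -0.1 z 24.0 F [-0.3 -0.6 -1. ] w 36.4 j6 -17.0
side origin 190 141 scale 5.0
top origin 189 176 scale 5.714285714285714
```

View pics/m3.png

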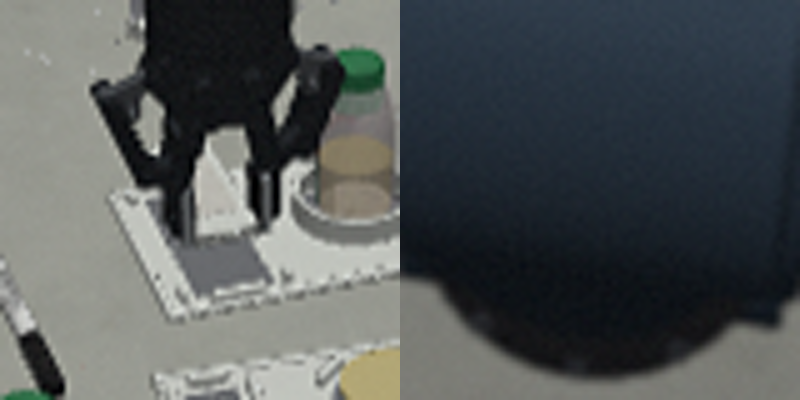

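```bash
python3 - <<'E'
from h import *
s=dict(np.load('pics/side0.npz'))
P=lambda x,y,z:(ray(s,(190+x/5,141+y/5),z)*1e3).round(0)[:2]
print('mailer end',P(195,237,.028),P(253,228,.028),'nest end',P(188,293,.004),P(272,283,.004))
a=np.radians(11);c,q=np.cos(a),np.sin(a)
for x,y in((-69,-56),(-15,-56)): print('exp nest',494.5+c*x-q*y,98.5+q*x+c*y)
r=np.radians(101); print('exp mailer end',459.1-14*np.cos(r),61.5-14*np.sin(r))
E
```

```text
mailer end [445.  58.] [478.  62.] nest end [439.  39.] [486.  42.]
exp nest 437.4530280831977 30.36305704594922
exp nest 490.4608959893715 40.66674279628265
exp mailer end 461.77132593527165 47.75721943173271
```

```bash
python3 - <<'E'
from h import *
d=robot.grab_frame('side'); g=cv2.cvtColor(d['image'],cv2.COLOR_BGR2GRAY)
print(g[166:202,230:240])
r=np.radians(101);
for z in (.028,.038): 
  for e in (8,11,14): print(z,e,proj(d,((459.1-e*np.cos(r))/1e3,(61.5-e*np.sin(r))/1e3,z)).round(1))
for y in (-56,-50,-46): a=np.radians(11);c,q=np.cos(a),np.sin(a); print('nest',y,[proj(d,((494.5+c*-42-q*y)/1e3,(98.5+q*-42+c*y)/1e3,z)).round(1) for z in (.004,.012)])
E
```

```text
[[ 22  12  44  38  74 107 104  84 112  26]
 [ 14  60 109 105 158 155 153 155 162  63]
 [ 12 129 157 155 152 149 150 152 157  87]
 [  7 156 155 149 149 150 151 151 156 106]
 [ 22 211 172 149 149 150 149 151 156 163]
 [ 83 203 199 153 148 149 150 150 153 160]
 [156 192 196 175 148 150 151 151 155 149]
 [189 184 195 201 162 147 151 151 153  81]
 [186 183 186 195 202 149 163 166 162  77]
 [187 183 179 188 195 174 193 208 190 100]
 [185 183 181 183 195 200 156 197 204 107]
 [184 181 183 181 187 194 181 193 204 106]
 [183 182 180 180 179 186 194 187 203 107]
 [187 182 182 183 184 185 193 204 203 106]
 [183 182 185 186 183 182 186 194 203 100]
 [182 180 182 184 186 184 181 194 201 123]
 [184 179 181 177 182 178 185 190 198 212]
 [181 179 182 167 191 171 195 196 196 200]
 [177 175 194 195 195 196 195 195 197 199]
 [201 195 195 195 196 197 196 194 192 187]
 [203 197 194 192 193 197 185 171 137 115]
 [188 182 166 146 159 153 136 129  82 100]
 [108 106  97  94  86 103 111 109  88 123]
 [ 97 106 112 110  88  94  98 107 106 104]
 [103  90 106 106 107 108 106 106 105 105]
 [107 107 106 108 106 106 108 105 105 104]
 [107 107 106 105 106 107 106 107 107 106]
 [108 105 107 108 105 105 107 106 105 106]
 [104 106 106 109 106 106 107 106 106 107]
 [105 106 107 107 108 106 105 106 106 105]
 [106 106 106 106 105 105 104 105 103 103]
 [107 106 105 105 103 104 112 125 139 136]
 [104 104 105 139 137 131 152 177 211 206]
 [116 111 122 210 201 182 168 152 143 126]
 [164 153 130 141 132 136 130 131 162 153]
 [207 201 137 151 156 181 180 189 160 154]]
0.028 8 [234.7 188.8]
0.028 11 [235.  189.4]
0.028 14 [235.3 190. ]
0.038 8 [234.6 185.8]
0.038 11 [234.9 186.4]
0.038 14 [235.3 187. ]
nest -56 [array([236.8, 199.6]), array([236.7, 197.3])]
nest -50 [array([236.1, 198.4]), array([236.1, 196.1])]
nest -46 [array([235.6, 197.6]), array([235.6, 195.3])]
```

```bash
python3 - <<'E'
from h import *
np.set_printoptions(linewidth=200)
d=robot.grab_frame('side'); g=cv2.cvtColor(d['image'],cv2.COLOR_BGR2GRAY)
print('cols 222..249');
for r in range(168,194): print(r,' '.join('%3d'%v for v in g[r,222:250]))
H=np.radians(11);X=np.array([-np.sin(H),np.cos(H),0]);Y=np.array([np.cos(H),np.sin(H),0]);T=np.array([.4591,.0615,0])
for n,x,y,z in [('tipL front in',-.011,-.018,.030),('tipL front out',-.011,-.028,.030),('tipR front in',-.011,.018,.03),('tipL back in',.011,-.018,.03),
  ('M e14 L top',-.014,-.019,.038),('M e14 R top',-.014,.019,.038),('M e14 L bot',-.014,-.019,.028),('M far L top',.082,-.019,.038),('M far R top',.082,.019,.038)]:
    print(n,proj(d,T+x*X+y*Y+[0,0,z]).round(1))
E
```

```text
cols 222..249
168 126  21  15  25  23  21  25  22  14 127 158 153 151 150 149 152 156  96  15  17  23  18  19  17  33  36  33  21
169 118  21  18  18  20  23  20  19   9 156 156 150 151 148 149 151 155 135  18  13  20  15  16  16  34  33  26  19
170  76  18  17  19  22  20  20  16  20 210 172 148 150 150 150 151 153 162  43  21  20  21  21  19  28  22  19  19
171  60  22  22  18  18  21  18  28  82 202 202 152 148 151 151 151 152 160  89  14  22  19  22  22  20  21  13  16
172  33  31  31  20  17  20  14  53 155 193 196 176 150 149 150 151 154 147  80  15  18  24  23  21  19  12  50 101
173  32  37  31  18  23  19  15  83 190 183 195 199 166 149 150 150 155  76  21  12  16  21  19  24  13  61 133 204
174  28  30  21  23  20  23   6 147 187 182 188 195 203 150 162 165 162  75  17  16  19  15  25  15  26 154 202 199
175  20  25  17  21  22  16  26 157 187 183 180 186 196 177 191 209 190  99   8  21  47  72  37  15  72 207 198 195
176  20  21  14  22  22  17  54 194 185 182 183 183 194 200 155 195 205 106   8  17  89 141  71  11 107 203 187 192
177  24  17  21  20  23  11  67 192 183 17
[... 1471 characters left out ...]
99 164 116 107  91  94  89 108 102  98 106 107 108 107 108 108 106 103 120 190 197 194 194 194 193 194 193 193
191 196 200 154 105 106 109 109 107 106 107 106 106 106 107 105 106 107 105 104 141 199 194 194 194 193 194 194 193
192 194 197 163 113 106 108 107 107 106 105 107 107 107 105 106 107 107 104 105  99 192 196 195 194 195 193 194 193
193 194 196 199 154 104 106 107 107 106 105 106 107 107 107 106 107 106 104 105 102 141 190 197 196 192 195 193 195
tipL front in [228.7 190. ]
tipL front out [225.2 190.7]
tipR front in [241.2 187.6]
tipL back in [226.4 185.7]
M e14 L top [228.6 188.3]
M e14 R top [241.9 185.7]
M e14 L bot [228.7 191.3]
M far L top [219.  170.5]
M far R top [231.4 168.3]
```

The numbers show the mailer end sits only near the middle of the pads, so it would foul the end lugs. I'll lay it down on free bench and regrip at mid-length.

{"method": "drive_tool", "body": {"offset": [[0,0,-30],[0,0,-40],[0,0,-25],[23,19,0],[23,19,0],[23,19,0],[23,19,0],[24,18,0]], "turn": [0,0,0,0,0,0,0,0], "fingers": [1,1,1,1,1,1,1,1]}}

```text
time: 37.35
position: [0.5297, 0.1943, 0.1965]
tcp_rot: [[-0.192, 0.981, 0.001], [0.981, 0.192, 0.0], [-0.0, 0.001, -1.0]]
ft_force: [0.8, -1.1, -1.2]
gripper_width: 0.0364
grasp_force: 60.1
```

{"method": "drive_tool", "body": {"offset": [[0,0,30],[0,0,40],[0,0,25],[0,0,10],[0,0,4],[0,0,0],[0,0,0]], "turn": [0,0,0,0,0,0,0], "fingers": [1,1,1,1,1,1,1]}}

```text
time: 38.05
position: [0.5302, 0.1931, 0.088]
tcp_rot: [[-0.192, 0.981, 0.003], [0.981, 0.192, 0.0], [-0.0, 0.003, -1.0]]
ft_force: [-0.2, -0.1, -0.6]
gripper_width: 0.0359
grasp_force: 60.1
```

```bash
python3 - <<'E'
from h import *
to(529,193,11,z=73)
E
```

```text
pos [530.2 193.1  88. ] h 11.0 | turn 0.0 then off x 0.1 y -1.2 z 15.0 F [-0.2 -0.1 -0.6] w 35.9 j6 -2.0
```

{"method": "drive_tool", "body": {"offset": [[0,0,6],[0,0,4],[0,0,2],[0,0,0],[0,0,0]], "turn": [0,0,0,0,0], "fingers": [1,1,1,1,1]}}

```text
time: 38.55
position: [0.5293, 0.193, 0.0746]
tcp_rot: [[-0.192, 0.981, -0.0], [0.981, 0.192, -0.0], [-0.0, -0.0, -1.0]]
ft_force: [0.2, -0.2, -0.5]
gripper_width: 0.0361
grasp_force: 60.1
```

{"method": "drive_tool", "body": {"offset": [[0,0,1.5],[0,0,0],[0,0,0]], "turn": [0,0,0], "fingers": [1,1,1]}}

```text
time: 38.85
position: [0.5293, 0.193, 0.0732]
tcp_rot: [[-0.192, 0.981, -0.0], [0.981, 0.192, -0.0], [0.0, -0.0, -1.0]]
ft_force: [-0.0, -0.1, -0.2]
gripper_width: 0.0362
grasp_force: 60.1
```

{"method": "drive_tool", "body": {"offset": [[0,0,0.8],[0,0,0],[0,0,0],[0,0,0],[0,0,0],[0,0,-10],[0,0,-30],[0,0,-40]], "turn": [0,0,0,0,0,0,0,0], "fingers": [1,1,-0.1,-0.3,-0.3,-0.3,-0.3,-0.3]}}

```text
time: 39.65
position: [0.5282, 0.1928, 0.1522]
tcp_rot: [[-0.191, 0.981, -0.004], [0.982, 0.191, -0.001], [0.0, -0.004, -1.0]]
ft_force: [0.5, -0.3, 0.7]
gripper_width: 0.0554
grasp_force: 0.0
```

{"method": "drive_tool", "body": {"offset": [[0,0,-40],[-45,0,-30],[-45,0,-30],[-45,0,0],[0,0,0]], "turn": [0,0,0,0,0], "fingers": [-0.3,-0.3,-0.3,-0.3,-0.3]}}

```text
time: 40.15
position: [0.556, 0.0625, 0.2502]
tcp_rot: [[-0.186, 0.982, 0.006], [0.982, 0.186, -0.002], [-0.003, 0.005, -1.0]]
ft_force: [-0.0, -0.5, 0.2]
gripper_width: 0.0554
grasp_force: 0.0
```

```bash
python3 - <<'E'
from h import *
to(520,240,11,z=73)
s0=np.load('pics/side0.npz')['image'].astype(int); t0=np.load('pics/top0.npz')['image'].astype(int)
for n,i0 in(('side',s0),('top',t0)):
    d=robot.grab_frame(n); df=np.abs(d['image'].astype(int)-i0).max(2)
    g=cv2.cvtColor(d['image'],cv2.COLOR_BGR2GRAY)
    u=proj(d,(.52,.24,.01)).astype(int); m=np.zeros(df.shape,np.uint8); b=45
    m[u[1]-b:u[1]+b,u[0]-b:u[0]+b]=((df>25)*255)[u[1]-b:u[1]+b,u[0]-b:u[0]+b]
    N,L,S,C=cv2.connectedComponentsWithStats(m); print(n,u)
    for i in range(1,N):
        if S[i,4]<40: continue
        r=cv2.minAreaRect(np.argwhere(L==i)[:,::-1].astype(np.float32)); bx=cv2.boxPoints(r)
        print(S[i],'mean',g[L==i].mean().round(),(ray(d,C[i],.01)*1e3).round(),(ray(d,C[i],.006)*1e3).round(),[(ray(d,p,.01)[:2]*1e3).round() for p in bx])
E
```

```text
pos [556.   62.5 250.2] h 10.7 | turn -0.3 then off x 181.1 y -1.4 z 177.2 F [-0.  -0.5  0.2] w 55.4 j6 -16.0
side [246 159]
[247 114  20  25 248] mean 32.0 [603. 514.  10.] [604. 523.   6.] [array([576., 603.]), array([653., 594.]), array([612., 381.]), array([544., 390.])]
[279 114  12  21 161] mean 31.0 [706. 501.  10.] [708. 509.   6.] [array([664., 409.]), array([711., 594.]), array([752., 581.]), array([700., 398.])]
[222 132  20   8  60] mean 113.0 [491. 416.  10.] [492. 424.   6.] [array([456., 405.]), array([527., 458.]), array([529., 428.]), array([458., 378.])]
[210 142  15  10  75] mean 129.0 [434. 336.  10.] [434. 343.   6.] [array([410., 346.]), array([452., 383.]), array([460., 322.]), array([420., 289.])]
[237 150  32  35 585] mean 121.0 [546. 200.  10.] [547. 207.   6.] [array([492., 268.]), array([594., 302.]), array([579., 102.]), array([491.,  79.])]
top [167 185]
[ 122  140   90   90 7907] mean 69.0 [523. 243.  10.] [524. 244.   6.] [array([639., 367.]), array([645., 134.]), array([412., 125.]), array([406., 349.])]
```

```bash
python3 - <<'E'
from h import *
i0=cv2.cvtColor(np.load('pics/side0.npz')['image'],cv2.COLOR_BGR2GRAY).astype(int)
d=robot.grab_frame('side'); g=cv2.cvtColor(d['image'],cv2.COLOR_BGR2GRAY).astype(int)
m=np.zeros(g.shape,np.uint8); m[140:180,225:262]=((g-i0)>18)[140:180,225:262]*255
N,L,S,C=cv2.connectedComponentsWithStats(m)
for i in range(1,N):
    if S[i,4]<30: continue
    ps=np.argwhere(L==i)[:,::-1].astype(np.float32); r=cv2.minAreaRect(ps)
    print(S[i],g[L==i].mean().round(),(ray(d,C[i],.009)*1e3).round(),[(p.round(1).tolist(),(ray(d,p,.01)[:2]*1e3).round().tolist()) for p in cv2.boxPoints(r)])
# expected outline for e=14 and e=0
H=np.radians(101);X=np.array([np.cos(H),np.sin(H)]);Y=np.array([X[1],-X[0]])
for e in(14,0): print(e,[proj(d,np.r_[(np.array([529.3,193])+(-e+a)*X+b*Y)/1e3,.01]).round(1).tolist() for a,b in((0,-19),(0,19),(96,19),(96,-19))])
for r in range(146,174): print(r,' '.join('%3d'%v for v in g[r,228:260]))
E
```

```text
[238 154  15  16 147] 181.0 [519. 231.   9.] [([237.5, 155.3000030517578], [495.0, 270.0]), ([245.39999389648438, 150.10000610351562], [526.0, 302.0]), ([255.8000030517578, 165.8000030517578], [544.0, 196.0]), ([248.0, 171.0], [515.0, 169.0])]
14 [[247.1, 169.9], [258.7, 167.8], [248.3, 153.5], [237.4, 155.3]]
0 [[245.6, 167.6], [257.1, 165.6], [246.9, 151.6], [236.1, 153.3]]
146  99  99  97 103 109 126 155 187 175 109 104 104 106 106 112 131 152 151 151 149 150 149 147 149 151 150 148 148 148 148 148 148
147  98 111 104 152 154 183 168 102 103 104 103 106 122 130 151 152 151 150 149 150 151 151 149 150 149 150 147 148 149 147 148 146
148 109 163 133 198 160  98 104 103 103 100 117 130 152 149 150 149 149 150 149 148 148 148 149 150 147 148 146 147 147 148 147 147
149 146 193 136  93 102 102 106  97 113 113 152 150 150 149 149 149 149 150 150 149 150 150 148 148 148 147 146 147 147 147 152 151
150 117  94 103 102 105  98 131 113 152 146 150 144 148 149 149 142 149 149 150 148 150 149 147 147 147 149 149 147 150 144 139 140
151 103  99 104 109 128 108 149 149 149 128 151 128 149 148 1
[... 2274 characters left out ...]
 189 196 165  82  93 100 102 109 114 113
169 148 148 148 146 146 145 147 145 146 148 149 148 148 149 149 147 149 124  69 169 181 178 168 175 133  65  95 110 120 119 119 121
170 145 145 145 148 146 148 147 147 147 146 149 147 147 148 149 148 150 153 100  94 108  88  92 104  77  31 108 118 120 118 120 120
171 146 147 145 147 145 147 145 146 145 148 146 147 147 147 147 148 148 150 126 101  92 104 119 131 120  49 116 119 119 118 119 120
172 148 147 148 147 148 145 146 147 147 146 148 148 146 145 145 143 143 150 155 146 131 117 158 180 159  62 117 118 117 119 120 121
173 147 147 145 146 150 146 146 146 146 146 147 139 153 155 162 153 138 158 170 190 200 190 176 167 126  63 111 115 119 118 122 120
```

Re-reading the profile: the end's top edge matches the original estimate, so the mailer's centre is about (523, 226). I'll regrip at mid-length.

{"method": "drive_tool", "body": {"offset": [[41,0,0],[42,0,0],[42,0,0],[42,-1,0],[0,0,30],[0,0,40],[0,0,40],[0,0,30]], "turn": [0,0,0,0,0,0,0,0], "fingers": [-0.3,-0.3,-0.3,-0.3,-0.3,-0.3,-0.3,-0.3]}}

```text
time: 41.1
position: [0.5185, 0.2326, 0.1054]
tcp_rot: [[-0.195, 0.981, -0.004], [0.981, 0.195, -0.001], [0.0, -0.004, -1.0]]
ft_force: [-0.8, 0.1, 0.0]
gripper_width: 0.0554
grasp_force: 0.0
```

{"method": "drive_tool", "body": {"offset": [[0,0,20],[0,0,5],[0,0,0],[0,0,0]], "turn": [0,0,0,0], "fingers": [-0.3,-0.3,-0.3,-0.3]}}

```text
time: 41.5
position: [0.5211, 0.2317, 0.0837]
tcp_rot: [[-0.193, 0.981, 0.001], [0.981, 0.193, 0.0], [0.0, 0.001, -1.0]]
ft_force: [-0.5, 0.2, 0.6]
gripper_width: 0.0557
grasp_force: 0.0
```

```bash
python3 - <<'E'
from h import *
to(523,226.5,11,z=74)
E
```

```text
pos [521.1 231.7  83.7] h 11.1 | turn 0.1 then off x -5.5 y 0.9 z 9.7 F [-0.5  0.2  0.6] w 55.7 j6 2.0
```

{"method": "drive_tool", "body": {"offset": [[-5.5,1,4],[0,0,4],[0,0,1.5],[0,0,0],[0,0,0],[0,0,0],[0,0,0],[0,0,0]], "turn": [0,0,0,0,0,0,0,0], "fingers": [-0.3,-0.3,-0.3,-0.3,0,0.3,1,1]}}

```text
time: 42.3
position: [0.5232, 0.2258, 0.0739]
tcp_rot: [[-0.192, 0.981, 0.001], [0.981, 0.192, 0.0], [-0.0, 0.001, -1.0]]
ft_force: [-0.9, -0.6, 5.4]
gripper_width: 0.0357
grasp_force: 60.4
```

{"method": "drive_tool", "body": {"offset": [[0,0,0],[0,0,0],[0,0,-10],[0,0,-40],[0,0,-40],[0,0,-30],[0,0,0]], "turn": [0,0,0,0,0,0,0], "fingers": [1,1,1,1,1,1,1]}}

```text
time: 43.0
position: [0.5252, 0.2264, 0.198]
tcp_rot: [[-0.192, 0.981, 0.009], [0.981, 0.192, 0.002], [0.0, 0.01, -1.0]]
ft_force: [1.1, -0.0, -0.8]
gripper_width: 0.0358
grasp_force: 60.1
```

```bash
python3 - <<'E'
from h import *
to(453.3,90.5,11,z=100)
E
```

```text
pos [525.2 226.4 198. ] h 11.1 | turn 0.1 then off x -119.7 y -96.5 z 98.0 F [ 1.1 -0.  -0.8] w 35.8 j6 1.0
```

{"method": "drive_tool", "body": {"offset": [[-30,-24,0],[-30,-24,0],[-30,-24,0],[-30,-24,0],[0,0,40],[0,0,40],[0,0,18],[0,0,0]], "turn": [0,0,0,0,0,0,0,0], "fingers": [1,1,1,1,1,1,1,1]}}

```text
time: 43.8
position: [0.4498, 0.0894, 0.0928]
tcp_rot: [[-0.191, 0.982, -0.007], [0.982, 0.191, 0.0], [0.002, -0.007, -1.0]]
ft_force: [-0.1, 0.2, -1.3]
gripper_width: 0.0361
grasp_force: 60.1
```

```bash
python3 - <<'E'
from h import *
to(453.3,90.5,11,z=78)
d=robot.grab_frame('side'); g=cv2.cvtColor(d['image'],cv2.COLOR_BGR2GRAY).astype(int); P=robot.get_state()['position']*1e3
H=np.radians(101);X=np.array([np.cos(H),np.sin(H)]);Y=np.array([X[1],-X[0]]);zt=(P[2]-73.9+10)/1e3
print('pred near end top corners',[proj(d,np.r_[(P[:2]-48*X+b*Y)/1e3,zt]).round(1).tolist() for b in(-19,0,19)])
for r in range(182,204): print(r,' '.join('%3d'%v for v in g[r,224:256]))
E
```

```text
pos [449.8  89.4  92.8] h 11.0 | turn 0.0 then off x 0.4 y 3.6 z 14.8 F [-0.1  0.2 -1.3] w 36.1 j6 -14.0
pred near end top corners [[228.1, 191.8], [234.8, 190.5], [241.4, 189.3]]
182  70 196 178 179 179 181 180 182 179 179 186 201 132  34  81 106 132 199 193 192 191 193 194 200 106  85 112 167 139 119 105 109
183  60 204 182 180 183 181 181 182 181 184 183 195 206 109  81 144 198 195 192 193 192 192 195 199 115  88  93  94 168 166 132 122
184  17 206 190 177 178 179 180 186 185 183 182 188 195 201 121 171 197 192 192 192 192 193 193 196 156  87  95 100 100 122 167 156
185  28 206 198 181 178 177 180 180 181 184 181 180 185 195 185 191 193 193 192 192 192 194 193 195 200 114  93 100 102 104 104 100
186  56 167 198 189 180 178 181 175 177 182 177 184 185 193 202 180 193 193 192 192 193 194 193 194 197 178 116 103 103 105 107 107
187  71 103 197 195 182 175 182 163 167 190 170 193 194 193 194 194 187 194 192 192 192 193 194 193 194 196 178 145 110 103 104 108
188 106  70 166 197 170 170 194 195 194 194 194 193 193 195 195 197 173 193 194 193 192 193 193 192 194 193 195 199 158 131 124 
[... 1283 characters left out ...]
 168 182 199 211 195 170 174 163 124 122
199 197 123 169 183 165 102 116 112 119 209 200 182 167 150 142 126 126 126 140 170 199 202 180 160 161 144 115 145 125 129 105 130
200 197 145 122 156 201 133 162 153 130 141 130 134 130 131 159 153 163 187 171 143 148 142 171 129 129 112 116 153 152 153 153 152
201 191 198 127 145 194 199 206 198 137 150 154 179 180 188 159 152 118 173 140 131 117 115 151 152 153 154 152 152 152 151 151 151
202 179 203 201 169 181 194 210 179 171 163 157 122 120 149 133 123 119 129 151 150 152 151 151 149 150 153 150 149 149 150 148 150
203 198 208 196 175 140 156 120 124 154 128 129 109 136 152 150 149 150 152 152 152 151 150 150 151 150 150 149 149 149 150 149 147
```

{"method": "drive_tool", "body": {"offset": [[0,3,4],[0,0,5],[0,0,3],[0,0,1],[0,0,0],[0,0,0]], "turn": [0,0,0,0,0,0], "fingers": [1,1,1,1,1,1]}}

```text
time: 44.45
position: [0.4547, 0.0901, 0.0826]
tcp_rot: [[-0.192, 0.981, 0.0], [0.981, 0.192, -0.0], [-0.0, 0.0, -1.0]]
ft_force: [0.5, -0.3, -0.1]
gripper_width: 0.0361
grasp_force: 60.1
```

```bash
python3 - <<'E'
from h import *
to(453.3,90.5,11,z=78)
E
```

```text
pos [454.7  90.1  82.6] h 11.1 | turn 0.1 then off x 0.6 y -1.3 z 4.6 F [ 0.5 -0.3 -0.1] w 36.1 j6 -14.0
```

{"method": "drive_tool", "body": {"offset": [[0,-1,2],[0,0,1.5],[0,0,0.7],[0,0,0],[0,0,0]], "turn": [0,0,0,0,0], "fingers": [1,1,1,1,1]}}

```text
time: 44.95
position: [0.4537, 0.0899, 0.0781]
tcp_rot: [[-0.192, 0.981, -0.0], [0.981, 0.192, 0.0], [0.0, -0.0, -1.0]]
ft_force: [-0.2, -0.4, -0.6]
gripper_width: 0.0357
grasp_force: 60.1
```

{"method": "drive_tool", "body": {"offset": [[0,0,0.5],[0,0,0],[0,0,0],[0,0,0],[0,0,0],[0,0,-5],[0,0,-15],[0,0,-40]], "turn": [0,0,0,0,0,0,0,0], "fingers": [1,1,0,0,0,0,0,0]}}

```text
time: 45.75
position: [0.4523, 0.0898, 0.1363]
tcp_rot: [[-0.191, 0.982, -0.007], [0.982, 0.191, 0.0], [0.002, -0.006, -1.0]]
ft_force: [0.3, -0.5, -1.0]
gripper_width: 0.0429
grasp_force: 0.0
```

{"method": "drive_tool", "body": {"offset": [[0,0,-45],[0,0,-45],[40,-10,-40],[40,-10,0],[40,-10,0],[40,-10,0],[40,-10,0],[0,0,0]], "turn": [0,0,0,0,0,0,0,0], "fingers": [0,0,0,0,0,0,0,0]}}

```text
time: 46.55
position: [0.3657, 0.2748, 0.2628]
tcp_rot: [[-0.198, 0.98, -0.001], [0.98, 0.198, 0.001], [0.001, -0.001, -1.0]]
ft_force: [-0.2, 0.2, -0.6]
gripper_width: 0.0428
grasp_force: 0.0
```

{"method": "drive_tool", "body": {"offset": [[40,-10,0],[40,-10,0],[40,-10,0],[40,-10,0],[0,0,0],[0,0,0]], "turn": [0,0,0,0,0,0], "fingers": [0,0,0,0,0,0]}}

```text
time: 47.15
position: [0.2984, 0.421, 0.2624]
tcp_rot: [[-0.193, 0.981, -0.0], [0.981, 0.193, -0.001], [-0.001, -0.0, -1.0]]
ft_force: [0.8, -1.5, 0.4]
gripper_width: 0.0431
grasp_force: 0.0
```

```bash
python3 - <<'E'
from h import *
to(453,90)
t0=dict(np.load('pics/top0.npz'))
for n in('top','side'):
    d=grab(n,n+'F.png'); g=cv2.cvtColor(d['image'],cv2.COLOR_BGR2GRAY)
    def tr(o,h,x,y,z): a=np.radians(h);c,q=np.cos(a),np.sin(a);return ((o[0]+c*x-q*y)/1e3,(o[1]+q*x+c*y)/1e3,z/1e3)
    u=proj(d,tr((494.5,98.5),11,-42,0,8)).astype(int); print(n,'mailer nest px',u)
    w=22 if n=='top' else 20
    for r in range(u[1]-w+4,u[1]+w-3): print(r,' '.join('%3d'%v for v in g[r,u[0]-25:u[0]+25:1 if n=='side' else 1]))
E
```

```text
pos [298.4 421.  262.4] h 11.2 | turn 0.0 then off x -354.6 y 87.7 z None F [ 0.8 -1.5  0.4] w 43.1 j6 31.0
top mailer nest px [225 213]
195 131 130 131 131 132 131 130 131 132 132 132 132 132 134 132 131 131 131 132 133 130 131 133 132 132 131 132 132 131 129 131 130 130 132 133 131 130 132 133 133 131 131 129 131 131 129 122 108  94  88
196 131 130 133 131 132 130 131 132 130 132 132 130 131 133 133 130 131 131 131 132 132 132 134 131 133 131 132 131 131 131 131 130 132 129 132 132 132 132 128 131 131 132 129 132 130 128 120 106  89  85
197 129 131 130 131 130 131 131 130 132 130 131 132 130 131 132 130 130 132 132 132 131 132 131 130 132 132 131 131 130 131 132 130 131 131 131 131 130 132 132 132 130 127 129 128 129 126 116 106  89  86
198 128 133 132 130 130 132 131 131 131 131 131 132 132 131 131 132 132 129 130 130 133 133 131 132 131 133 130 132 132 132 130 131 131 132 130 131 132 132 133 131 128 121 119 120 120 119 113 107  91  84
199 125 129 131 132 133 130 129 130 129 130 132 130 131 131 131 131 131 132 132 132 131 130 132 129 130 131 131 131 131 132 131 131 133 130 131 131
[... 12646 characters left out ...]
 135 125 131 125 124 155 147 157 179 166 137 143 136 165 123 125 106 112 146 148 147 147
201 144 144 144 147 144 143 142 141 142 143 142 143 145 145 143 143 121 130 193 182 191 122 139 188 191 199 191 132 144 150 172 173 180 154 147 114 167 136 125 112 113 145 146 147 148 147 145 144 145 146
202 141 142 145 145 144 144 141 142 142 140 140 142 143 144 142 143 142 104 185 173 194 193 163 174 188 202 173 166 158 150 116 118 143 126 117 115 123 146 146 146 146 144 143 145 145 143 144 144 143 144
203 142 143 145 144 144 146 143 142 141 142 140 141 143 144 143 145 145 119 147 190 200 189 168 133 151 117 120 149 121 124 104 129 148 144 145 145 146 146 145 144 145 145 143 146 145 145 143 145 145 142
```

```bash
python3 - <<'E'
from h import *
for n in('top','side'):
    d=dict(np.load(f'pics/{n}F.npz')); h=cv2.cvtColor(d['image'],cv2.COLOR_BGR2HSV)
    N,L,S,C=cv2.connectedComponentsWithStats(cv2.inRange(h,(18,60,70),(35,255,255)))
    u=proj(d,(.5337,-.0677,.018))
    i=min((i for i in range(1,N) if S[i,4]>100),key=lambda i:np.hypot(*(C[i]-u)))
    print(n,'dish',(ray(d,C[i],.018)*1e3).round(),'large cap diff',np.abs(d['image'].astype(int)-np.load(f'pics/{n}0.npz')['image'])[tuple(slice(int(v)-8,int(v)+8) for v in proj(d,(.673,-.042,.12))[::-1])].mean().round(1))
    p=d['image'];a=[proj(d,(.482+k*.0265*.0-.0,.354,.0)) for k in(0,)]
t=dict(np.load('pics/topF.npz')); g=cv2.cvtColor(t['image'],cv2.COLOR_BGR2GRAY); a=np.radians(37.4)
for zz in(.024,.034): print('mag axis profile top',zz,[int(g[tuple(proj(t,(.4824+np.cos(a)*x,.3538+np.sin(a)*x,zz)).astype(int)[::-1])]) for x in np.arange(-.09,.066,.006)])
E
```

```text
top dish [530. -58.  18.] large cap diff 1.9
side dish [526. -67.  18.] large cap diff 6.0
mag axis profile top 0.024 [90, 90, 88, 88, 89, 86, 69, 80, 115, 128, 121, 114, 114, 112, 115, 112, 115, 112, 114, 116, 116, 114, 126, 128, 79, 33]
mag axis profile top 0.034 [90, 89, 90, 90, 87, 66, 94, 73, 125, 129, 117, 115, 114, 116, 112, 114, 113, 112, 112, 116, 114, 116, 130, 105, 37, 75]
```

```bash
python3 - <<'E'
from h import *
t=dict(np.load('pics/topF.npz')); im=t['image']; h=cv2.cvtColor(im,cv2.COLOR_BGR2HSV)
u=proj(t,(.5337,-.0677,.01)).round().astype(int); print('nest c px',u)
w=h[u[1]-20:u[1]+19,u[0]-20:u[0]+21]
g=cv2.cvtColor(im,cv2.COLOR_BGR2GRAY)[u[1]-20:u[1]+19,u[0]-20:u[0]+21]
for r in range(39): print(u[1]-20+r,' '.join(('Y%02d' if w[r,c,1]>60 else ' %02d')%min(99,g[r,c]//2) for c in range(41)))
E
```

```text
nest c px [288 184]
164  45  45  44  45  44  45  45  44  44  45  45  46  46  45  42  42  44  44  43  43  44  44  45  46  46  48  47  48  49  50  48  46  47  46  44  43  45  48  45  47  50
165  43  43  42  44  43  43  44  46  46  48  49  50  49  49  47  44  46  45  45  47  47  47  47  49  51  51  52  55  53  55  54  55  54  52  52  51  53  52  53  54  55
166  45  44  46  46  44  45  47  49  50  53  55  55  56  56  55  53  53  53  52  53  52  53  54  54  55  53  56  56  56  55  56  57  55  54  53  55  56  55  56  60  61
167  52  52  53  53  53  53  55  55  54  55  56  56  56  56  56  56  53  55  55  56  56  57  60  61  61  61  61  61  61  60  61  61  60  60  59  60  62  60  61  63  64
168  54  55  56  56  57  60  62  62  61  61  61  61  61  61  61  61  60  60  61  62  62  62  65  65  65  65  63  64  63  64  64  65  65  64  64  64  65  64  64  64  64
169  53  56  58  62  62  64  65  65  65  64  64  64  65  65  65  66  65  64  65  66  64  65  65  65  65  62  59  58  60  63  64  64  66  65  65  64  65  64  64  64  64
170  53  56  62  64  65  65  65  65  62  61  61  62  64  65  65  67  65 
[... 4771 characters left out ...]
  65  64  65  64  65  65  65
199  43  43  51  57  63  64  65  65  65  63  59  53  54  60  64  64  65  66  64  65  65  65  65  65  64  65  64  65  63  60  59  62  64  64  65  65  64  64  65  64  64
200  43  43  51  56  61  65  66  65  65  65  64  61  60  63  64  65  66  65  66  65  66  65  65  65  66  65  65  64  65  65  64  64  65  65  64  64  64  64  64  64  64
201  44  44  50  57  62  65  65  65  65  66  66  64  65  65  66  65  65  65  65  65  65  65  65  64  65  65  64  65  65  65  65  65  65  65  65  65  64  63  65  64  64
202  45  45  51  59  63  65  65  66  66  66  65  64  64  64  65  65  65  65  65  65  65  64  65  64  65  64  65  65  64  64  65  65  65  64  64  64  64  65  65  65  64
```

The mailer is in its nest and the upper mailer is still in the magazine. The dish sits about 8 mm off-centre towards +y, close to its lugs, so I'll regrip and centre it.

{"method": "drive_tool", "body": {"offset": [[0,0,0],[-38,15.5,0],[-38,15.5,0],[-38,15.5,0],[-38,15.5,0],[-38,15.5,0],[-38,15.5,0],[-38,15.5,0]], "turn": [7.2,0,0,0,0,0,0,0], "fingers": [-0.62,-0.62,-0.62,-0.62,-0.62,-0.62,-0.62,-0.62]}}

```text
time: 48.05
position: [0.4251, 0.1597, 0.2627]
tcp_rot: [[-0.064, 0.998, -0.0], [0.998, 0.064, -0.0], [-0.0, -0.0, -1.0]]
ft_force: [0.3, 0.7, 0.1]
gripper_width: 0.0692
grasp_force: 0.0
```

{"method": "drive_tool", "body": {"offset": [[-38,15.5,0],[-38,15.5,0],[-38,15.5,0],[-38,15.5,0],[-38,15.5,0],[-39,15.5,30],[0,0,40],[0,0,30]], "turn": [0,0,0,0,0,0,0,0], "fingers": [-0.62,-0.62,-0.62,-0.62,-0.62,-0.62,-0.62,-0.62]}}

```text
time: 48.85
position: [0.5317, -0.0615, 0.162]
tcp_rot: [[-0.062, 0.998, -0.001], [0.998, 0.062, -0.0], [-0.0, -0.001, -1.0]]
ft_force: [-0.3, -0.0, -0.3]
gripper_width: 0.0696
grasp_force: 0.0
```

{"method": "drive_tool", "body": {"offset": [[0,0,20],[0,0,20],[0,0,0],[0,0,0]], "turn": [0,0,0,0], "fingers": [-0.62,-0.62,-0.62,-0.62]}}

```text
time: 49.25
position: [0.5318, -0.0592, 0.1236]
tcp_rot: [[-0.065, 0.998, -0.001], [0.998, 0.065, 0.0], [0.0, -0.001, -1.0]]
ft_force: [-0.4, -0.5, 0.1]
gripper_width: 0.0691
grasp_force: 0.0
```

```bash
python3 - <<'E'
from h import *
to(533.8,-59.2,4,z=79)
E
```

```text
pos [531.8 -59.2 123.6] h 3.7 | turn -0.3 then off x -0.1 y 2.0 z 44.6 F [-0.4 -0.5  0.1] w 69.1 j6 -22.0
```

{"method": "drive_tool", "body": {"offset": [[0,2,15],[0,0,5],[0,0,0],[0,0,0]], "turn": [0,0,0,0], "fingers": [-0.62,-0.62,-0.62,-0.62]}}

```text
time: 49.65
position: [0.5343, -0.0578, 0.1035]
tcp_rot: [[-0.067, 0.998, 0.0], [0.998, 0.067, -0.0], [-0.0, 0.0, -1.0]]
ft_force: [0.5, 0.1, -0.3]
gripper_width: 0.069
grasp_force: 0.0
```

{"method": "drive_tool", "body": {"offset": [[0,0,10],[0,0,8],[0,0,4],[0,0,0],[0,0,0]], "turn": [0,0,0,0,0], "fingers": [-0.62,-0.62,-0.62,-0.62,-0.62]}}

```text
time: 50.15
position: [0.5342, -0.0579, 0.0812]
tcp_rot: [[-0.067, 0.998, -0.0], [0.998, 0.067, 0.0], [0.0, -0.0, -1.0]]
ft_force: [0.1, -0.4, -0.4]
gripper_width: 0.0691
grasp_force: 0.0
```

{"method": "drive_tool", "body": {"offset": [[0,0,2.5],[0,0,0],[0,0,0],[0,0,0],[0,0,0],[0,0,0]], "turn": [0,0,0,0,0,0], "fingers": [-0.62,-0.62,1,1,1,1]}}

```text
time: 50.75
position: [0.5344, -0.0579, 0.0797]
tcp_rot: [[-0.067, 0.998, 0.001], [0.998, 0.067, -0.0], [-0.0, 0.001, -1.0]]
ft_force: [-1.8, 0.4, 5.4]
gripper_width: 0.0585
grasp_force: 63.9
```

{"method": "drive_tool", "body": {"offset": [[0,0,-4],[0,0,-8],[-4,0,0],[-5,0,0],[0,0,0],[0,0,0]], "turn": [0,0,0,0,0,0], "fingers": [1,1,1,1,1,1]}}

```text
time: 51.35
position: [0.5348, -0.0672, 0.0907]
tcp_rot: [[-0.066, 0.998, -0.0], [0.998, 0.066, 0.0], [0.0, -0.0, -1.0]]
ft_force: [0.1, -0.2, -0.8]
gripper_width: 0.0584
grasp_force: 64.2
```

{"method": "drive_tool", "body": {"offset": [[0,0,6],[0,0,3],[0,0,1],[0,0,0],[0,0,0]], "turn": [0,0,0,0,0], "fingers": [1,1,1,1,1]}}

```text
time: 51.85
position: [0.5349, -0.0668, 0.0808]
tcp_rot: [[-0.067, 0.998, -0.0], [0.998, 0.067, 0.0], [0.0, -0.0, -1.0]]
ft_force: [0.4, -0.3, 0.2]
gripper_width: 0.0587
grasp_force: 64.2
```

{"method": "drive_tool", "body": {"offset": [[0,0,0.8],[0,0,0]], "turn": [0,0], "fingers": [1,1]}}

```text
time: 52.05
position: [0.535, -0.0669, 0.0802]
tcp_rot: [[-0.067, 0.998, 0.0], [0.998, 0.067, -0.0], [-0.0, 0.0, -1.0]]
ft_force: [-0.1, -0.3, 0.5]
gripper_width: 0.0587
grasp_force: 64.2
```

{"method": "drive_tool", "body": {"offset": [[0,0,0.5],[0,0,0],[0,0,0],[0,0,0],[0,0,0],[0,0,-5],[0,0,-15],[0,0,-40]], "turn": [0,0,0,0,0,0,0,0], "fingers": [1,1,-0.58,-0.58,-0.58,-0.58,-0.58,-0.58]}}

```text
time: 52.85
position: [0.5331, -0.0664, 0.1379]
tcp_rot: [[-0.067, 0.998, -0.007], [0.998, 0.067, 0.002], [0.003, -0.007, -1.0]]
ft_force: [0.8, -0.4, -0.2]
gripper_width: 0.0673
grasp_force: 0.0
```

{"method": "drive_tool", "body": {"offset": [[0,0,-45],[0,0,-45],[40,-10,-40],[40,-10,0],[40,-10,0],[40,-10,0],[40,-10,0],[40,-10,0]], "turn": [0,0,0,0,0,0,0,0], "fingers": [-0.58,-0.58,-0.58,-0.58,-0.58,-0.58,-0.58,-0.58]}}

```text
time: 53.65
position: [0.4597, 0.1649, 0.2649]
tcp_rot: [[-0.067, 0.998, 0.001], [0.998, 0.067, 0.0], [0.0, 0.001, -1.0]]
ft_force: [0.2, -0.1, 0.7]
gripper_width: 0.0676
grasp_force: 0.0
```

{"method": "drive_tool", "body": {"offset": [[40,-10,0],[40,-10,0],[40,-10,0],[40,-10,0],[0,0,0],[0,0,0]], "turn": [0,0,0,0,0,0], "fingers": [-0.58,-0.58,-0.58,-0.58,-0.58,-0.58]}}

```text
time: 54.25
position: [0.4092, 0.321, 0.2646]
tcp_rot: [[-0.07, 0.998, 0.0], [0.998, 0.07, -0.0], [-0.0, 0.0, -1.0]]
ft_force: [0.0, 0.5, 0.4]
gripper_width: 0.0673
grasp_force: 0.0
```

```bash
python3 - <<'E'
from h import *
d=grab('top','topG.png'); h=cv2.cvtColor(d['image'],cv2.COLOR_BGR2HSV); g=cv2.cvtColor(d['image'],cv2.COLOR_BGR2GRAY)
N,L,S,C=cv2.connectedComponentsWithStats(cv2.inRange(h,(18,60,60),(35,255,255)));u=proj(d,(.5337,-.0677,.018))
i=min((i for i in range(1,N) if S[i,4]>100),key=lambda i:np.hypot(*(C[i]-u)));print(S[i],C[i],(ray(d,C[i],.018)*1e3).round())
for r in (178,184,190): print(r,g[r,268:309]//2)
# object centres in top view: cap tops + forceps spread in nest
def at(x,y,z): return proj(d,(x/1e3,y/1e3,z/1e3)).round(1)
print('brown cap exp',at(539,-161,119),'small cap exp',at(542,108,105))
for n,(x,y) in dict(b=at(539,-161,119),s=at(542,108,105)).items():
    x,y=int(x),int(y); w=h[y-9:y+10,x-9:x+10]; m=(w[...,2]<70) if n=='b' else cv2.inRange(w,(40,80,20),(90,255,255))>0
    print(n,np.argwhere(m).mean(0)[::-1]+[x-9,y-9],m.sum())
a=np.radians(4)
for y in (-60,-30,0,30,60):
    print('forceps nest row y',y,[int(g[tuple(at(503+np.cos(a)*x-np.sin(a)*y,-116+np.sin(a)*x+np.cos(a)*y,8).astype(int)[::-1])]) for x in range(-84,-30,3)])
E
```

```text
[277 173  22  22 384] [287.63020833 183.6875    ] [532. -66.  18.]
178 [49 57 61 64 64 63 63 62 52 42 42 49 55 57 56 56 57 57 57 56 56 57 56 57
 56 58 57 56 53 47 46 53 64 68 68 68 68 68 69 67 59]
184 [47 55 60 67 69 68 59 45 39 46 54 56 57 56 56 56 57 57 56 57 57 56 56 57
 56 56 56 56 57 56 53 42 44 60 68 69 68 68 68 64 50]
190 [48 53 61 65 68 71 68 62 49 39 38 44 51 56 57 57 57 57 56 57 56 56 56 56
 56 57 57 54 49 42 37 47 61 66 66 66 68 67 69 68 69]
brown cap exp [331.2 172.6] small cap exp [217. 170.]
b [330.35335689 173.57243816] 283
s [216.8372093  171.48062016] 129
forceps nest row y -60 [94, 105, 121, 124, 86, 68, 68, 69, 69, 69, 68, 69, 71, 94, 113, 110, 126, 135]
forceps nest row y -30 [109, 137, 138, 127, 94, 75, 74, 69, 68, 69, 68, 70, 71, 120, 135, 138, 137, 139]
forceps nest row y 0 [111, 126, 134, 131, 81, 72, 71, 68, 70, 70, 70, 76, 86, 106, 130, 137, 139, 136]
forceps nest row y 30 [108, 126, 135, 116, 83, 69, 72, 70, 69, 72, 74, 76, 78, 129, 140, 138, 138, 138]
forceps nest row y 60 [102, 117, 126, 120, 90, 67, 69, 77, 83, 82, 68, 70, 93, 118, 114, 112, 121, 130]
```

```bash
python3 -c "
from plant import robot
print(robot.close_job())"
```

```text
the job is handed in; nothing more can be done
None
```

Both kits are made up and the job is handed in, about 54 s into the 112 s allowed. The agar dish, forceps and brown bottle are in the wide tray; the smallest bottle and the lower mailer are in the narrow tray. The upper mailer is still in the magazine and the largest bottle was not moved. I set the mailer down once on the bench to regrip it and later re-centred the dish; I last saw the forceps in their nest partway through, and the final top picture was too faint to confirm them again.

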